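# Close the slanted vacuum port with its four-stud cover

### The job

Close the slanted port of the small vacuum chamber: take the round cover by its black fin, turn it until its four holes line up with the four brass studs, and slide it on, without forcing it, until it lies flush on the port. Then swing the latch round by its red knob as far as it goes, so that its claw lies over the rim of the cover. Leave the bottle, the timer and the little white box where they are.

Things in the scene. Friction and masses are not known exactly. Their poses are not given: they have to be found in the camera images.
- cover: Loose aluminium disc 80 mm across, 12 thick, about 0.4 kg, flat on the table, fin up. Origin: centre of its underside; z up through the fin. Four 9 mm through holes at x, y = +-20.5 mm (45 degrees to the fin), so quarter turns fit alike. Fully on, its origin and z coincide with the port's.
- cover_fin (a point): Grip point on the cover's black fin, 38 mm above the cover's underside, on its axis; axes as the cover's. The fin is 46 mm long along the cover's x, 14 mm thick along its y, and reaches from 12 to 48 mm above the underside.
- port: Fixed steel flange 80 mm across on the slanted neck of a vacuum chamber. Origin: centre of its flat outer face, 140 mm above the table. z points straight out of the face, 35 degrees from vertical, leaning towards the robot; x up the slope, away from the robot; y to the left. Four brass studs, 6 mm thick, 20 mm long (the last 4.5 mm tapered), stand on it at x, y = +-20.5 mm.
- latch_pivot (a point): Axis of the latch: in the port's frame x 0, y -58 mm, 17 mm out of the face; the latch turns about the port's z through it. (The chamber behind the port is up to 120 mm high, on a 150 x 130 mm foot plate.)
- latch_knob (a point): Grip point of the latch's red knob: a round pin 11 mm thick, parallel to the port's z, from 20 to 56 mm out of the port's face (this point: 44 mm out), on the latch's tail, 52 mm from the pivot axis.
- latch (a joint): Latch angle, rad. 0 = shut against its stop: the tail with the knob points along the port's -y, the claw, across the pivot, reaches 10 mm over the cover's rim, 14 mm out of the face. Starts open, 1.2 to 1.7; at 1.57 the tail points along the port's -x. Knob at x = -52 sin(angle), y = -58 - 52 cos(angle) mm in the port's frame. Stiff (about 1.5 N at the knob), stays where left.
- bottle: Bystander: small sample bottle with a black cap, 33 mm across, 62 mm tall, standing; origin at the centre of its foot.
- timer: Bystander: white bench timer, 58 x 66 x 20 mm, lying flat; origin under its centre.
- slips: Bystander: little white box, 31 x 31 x 15 mm; origin under its centre.
There are look-alikes about, which are no part of the job. Leave any brown or orange look-alike of the cover alone.

How it is judged:
By the outcome, as a careful person would: the job done as asked, in the order asked, and still so for the second after the job is handed in, with the robot touching nothing.
It also fails if it takes over 50 s, if anything falls off the work surface, if the arm or the gripper's body presses on something with over 40 N, if the wrist force passes 120 N, or if a joint passes its speed limit or range.

### The arm

A 7-joint arm with a two-finger parallel gripper is mounted at the origin on a cart in front of the work surface, level with it; the furniture and walls round the work are solid. World frame = base frame: x ahead of the robot, y to its left, z up, the work surface at z = 0. Lengths are in mm, angles in rad, forces in N, time in s.
With the tool pointing down it reaches from about 400 to 750 mm from the base axis. Payload 19.5 kg.
Tool frame: the origin (TCP) lies midway between the tips of the shut fingers; the grasp point (between the pads) lies 19 mm behind it (bot.grasp_offset is the z of the grasp point in the tool frame, in mm); z points along the fingers, y is the line along which they close (so a half turn about z gives the same grasp; the last joint's range is limited). The gripper opens to 85 mm and grips with 20 to 120 N. Pads are 22 mm wide; open, the fingers measure 114 mm over their backs; the gripper's body (76 mm by 85 mm) begins 54 mm behind the grasp point. The pads swing forward as they close: fully open they stand 13 mm farther back than shut.
Start: joints at [-1.213, 0.707, -0.028, 1.485, 0.022, 0.951, -0.075], TCP at [223.795, 529.633, 231.268] pointing down, gripper open.
Joint ranges: [-2.71, 2.71], [-0.32, 2.16], [-1.57, 1.52], [0, 2.45], [-1.46, 4.6], [0, 2.02], [-2.83, 2.83]. Speed limits (rad/s): [1.89, 1.89, 2.57, 2.57, 3.01, 3.01, 3.01].

### API

Orientations are given as a rotation vector (axis times angle).
In Python, from station import get_obs, vision, bot gives the robot as it stands.
- The arm moves only by the tool jog_arm, never from a script. Its argument "rows" is a list of rows, each a list of 6 numbers: the shift along the tool's x, y, z as a fraction of full scale, then the turn, a rotation vector about the tool's x, y, z as a fraction of full scale. A call has 1 to 8 rows; each row is the pose to reach, as a shift and turn from the pose commanded when the call began, along the tool's axes at that moment; what a row does not reach only later rows make up. Full scale, the value 1, is 150 mm for a shift and pi/2 rad for a turn. A row lasts 1/10 s, in which the tool goes at most 50 mm and 8.59 degrees, less where a joint would pass 70% of its speed; a pose out of reach is approached as far as the arm can. A call with a number of a shift or a turn outside -1 to 1 is refused whole. A call with a gripper value outside its range is refused whole. "grip" is the opening, from 0 (shut) to 1 (fully open), set as the call begins (left out, the last holds). The fingers move at their own pace and stop on an object; "grip_force" is the grip in N (left out, the last holds). Time passes only in rows, so rows that repeat a pose let the fingers close. It gives the time, the measured TCP pose, the force, the opening and the grip force at its end, in the units of the state.
- get_obs(): the state, without advancing time (a new reading comes with each control period).
- vision.read_camera(name): name is "scene" or "top" or "wrist"; returns a dict with "img" (480x640x3 uint8, red, green, blue), "mtx" (3x3 intrinsics, pixels), "k1" (the pictures are not rectified: a ray, as slopes to the right and down, at radius r is drawn at 1 + k1 r^2 times it, then the intrinsics apply), "world_from_camera" (4x4, takes a point from camera to world coordinates). Camera axes: x right, y down, z forward; pixel columns grow to the right and rows downward; lengths in mm; the calibration is good to about 2 mm. A picture is of the moment at which its call begins. There is no depth.
- bot.close_job(): hands the job in; it is judged then, once.
The state is a dict: "clock": time; "joint_positions": joint angles; "joint_velocities": joint speeds; "effort": joint torques, N m; "ee_pos": TCP position; "ee_rot": TCP orientation; "contact_force": force on the tool from outside, world axes, zero at the start; "moment": the same for the moment, N m; "finger_gap": opening from 0.0 (shut) to 1.0 (fully open); "gripper_force": force on a finger pad.
Only numpy, scipy, OpenCV 4.12 (cv2) and the standard library are available. Lean on these libraries where they do the work, as an engineer would, in place of code of your own. Each camera call takes 0.05 s, during which the arm holds its last target. There are 200 camera calls.

## Working session

There is one attempt and no reset: what is moved stays moved. The work goes in short steps, Python scripts to look and compute and a tool call to move; the robot and the scene stay as the last step left them, time stands still between calls to the robot, and variables do not carry over. Pictures are saved under pics/ and viewed, at most 10 in all, crops included, and the job is handed in when it is done.

Besides the shell and the picture viewer there is one more tool, called after "Request:" by a JSON object that holds its "fn" and its "kwargs", one argument or row to a line. jog_arm: Moves the arm, as the interface text tells. Its arguments: {"type":"object","properties":{"rows":{"type":"array"},"grip":{"type":"number"},"grip_force":{"type":"number"}},"required":["rows"]}

```bash
mkdir -p pics; ls; cat > h.py <<'E'
import numpy as np,cv2
from scipy.spatial.transform import Rotation as R
from station import get_obs,vision,bot
def cam(n):
    return vision.read_camera(n)
def ray(c,p):
    K=np.array(c["mtx"]);k=c["k1"]
    d=cv2.undistortPoints(np.array([[p]],float),K,np.array([k,0,0,0,0.]))[0,0]
    T=np.array(c["world_from_camera"]);v=T[:3,:3]@np.array([d[0],d[1],1]);return T[:3,3],v/np.linalg.norm(v)
def onz(c,p,z):
    o,v=ray(c,p);return o+v*(z-o[2])/v[2]
def tri(*cp):
    A=np.zeros((3,3));b=np.zeros(3);L=[]
    for c,p in cp:
        o,v=ray(c,p);M=np.eye(3)-np.outer(v,v);A+=M;b+=M@o;L.append((o,v))
    x=np.linalg.solve(A,b);return x,[round(float(np.linalg.norm(np.cross(x-o,v))),1) for o,v in L]
def proj(c,P):
    T=np.linalg.inv(np.array(c["world_from_camera"]));r,_=cv2.Rodrigues(T[:3,:3])
    return cv2.projectPoints(np.array(P,float).reshape(-1,1,3),r,T[:3,3],np.array(c["mtx"]),np.array([c["k1"],0,0,0,0.]))[0][:,0]
def save(c,n): cv2.imwrite("pics/"+n,c["img"][:,:,::-1])
E
python3 - <<'E'
from h import *
import pickle
d={}
for n in("scene","top","wrist"):
    c=cam(n);save(c,n+"0.png");d[n]=c;print(n,np.round(c["world_from_camera"],2).tolist(),c["k1"],c["mtx"][0][0])
pickle.dump(d,open("c0.pkl","wb"))
print(get_obs(),bot.grasp_offset)
E
```

```text
pics
scene [[0.68, -0.41, 0.61, -182.26], [-0.73, -0.4, 0.55, -680.27], [0.02, -0.82, -0.57, 789.79], [0.0, 0.0, 0.0, 1.0]] 0.025182325436799543 543.1011352118569
top [[0.03, -1.0, 0.06, 450.7], [-1.0, -0.03, 0.01, -65.8], [-0.0, -0.06, -1.0, 1287.16], [0.0, 0.0, 0.0, 1.0]] -0.022167289242929183 518.741090674939
wrist [[0.39, 0.88, 0.26, 156.19], [0.92, -0.37, -0.11, 559.3], [-0.0, 0.29, -0.96, 373.55], [0.0, 0.0, 0.0, 1.0]] -0.04832383335059401 409.9773405905408
{'clock': 0.15, 'joint_positions': array([-1.21272329,  0.70690817, -0.02764309,  1.48489083,  0.02202377,
        0.95089679, -0.07548648]), 'joint_velocities': array([ 2.29146609e-03,  1.94341708e-04,  6.11367827e-06, -1.38992193e-04,
        3.47465193e-04, -6.02879323e-04,  2.46814111e-03]), 'effort': array([ 1.61747408e-03, -8.83314943e+01,  1.23491049e+00, -2.36196291e+01,
        1.69410679e-02,  5.36198204e-03,  1.36905237e-05]), 'ee_pos': array([223.71014502, 529.4827545 , 230.96458896]), 'ee_rot': array([-6.23691791e-01, -3.07892129e+00,  1.23837284e-03]), 'contact_force': array([-0.03524499,  0.21614998, -0.0165963 ]), 'moment': array([ 0.06073474,  0.04145027, -0.03831532]), 'gripper_force': 0.0, 'finger_gap': 1.0009059901653694} -18.700000000000003
```

View pics/scene0.png

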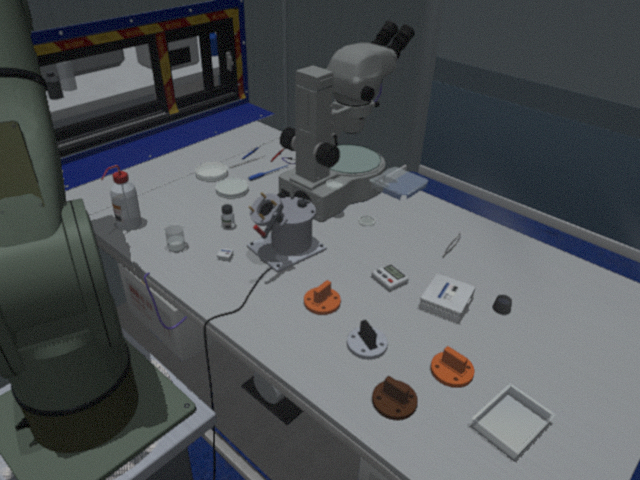

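View pics/top0.png

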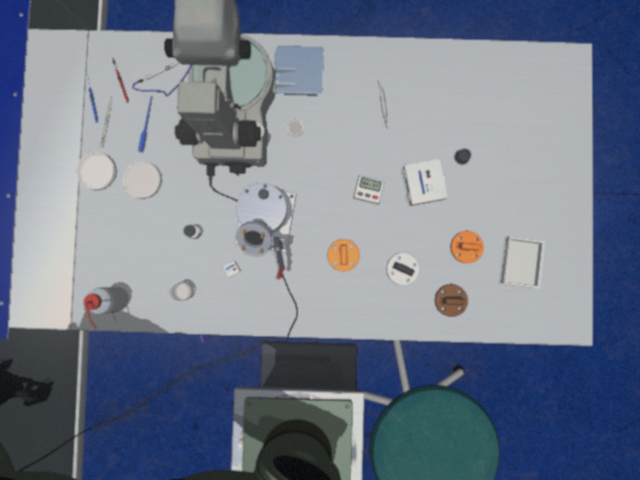

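The scene picture shows these possible covers: aluminium disc with black fin at (367,340), orange at (322,298) and (453,365), brown at (395,397). In the top picture they are at (403,268), (343,255), (467,247) and (451,300). I choose the aluminium one. The port is at scene (265,210), top (254,237). The bottle is at top (192,231), the timer at (368,190) and the little box at (232,269).

```bash
python3 - <<'E'
from h import *
import pickle
d=pickle.load(open("c0.pkl","rb"));s,t=d["scene"],d["top"]
def crop(c,x,y,w,h,k): return cv2.resize(c["img"][y:y+h,x:x+w],None,fx=k,fy=k,interpolation=cv2.INTER_CUBIC)
a=crop(s,225,170,100,75,4);b=crop(t,215,175,100,75,4);e=crop(s,335,310,70,56,400/70);f=crop(t,368,240,70,56,400/70)
m=np.vstack([np.hstack([a,b]),np.hstack([e[:300],f[:300]])]);cv2.imwrite("pics/m0.png",m[:,:,::-1])
for n,c,(x,y,w,h) in(("s",s,(335,310,60,55)),("t",t,(380,245,50,46))):
    g=c["img"][y:y+h,x:x+w].astype(int);mx=g.max(2)
    k=(mx<60).astype(np.uint8);N,l,st,ce=cv2.connectedComponentsWithStats(k)
    print(n,[(st[i].tolist(),(ce[i]+[x,y]).round(1).tolist()) for i in range(1,N) if st[i][4]>4],np.percentile(mx,[5,25,50,75,95]))
    i=1+np.argmax(st[1:,4]);print(cv2.minAreaRect(cv2.findNonZero((l==i).astype(np.uint8))))
E
```

```text
s [([24, 11, 18, 28, 303], [367.6, 334.7])] [ 37. 141. 146. 148. 155.]
((32.60810852050781, 24.648649215698242), (28.673372268676758, 13.454428672790527), 53.97262954711914)
t [] [ 97. 185. 187. 189. 213.]Traceback (most recent call last):
  File "<stdin>", line 11, in <module>
    return _wrapfunc(a, 'argmax', axis=axis, out=out, **kwds)
    return bound(*args, **kwds)
ValueError: attempt to get argmax of an empty sequence
```

View pics/m0.png

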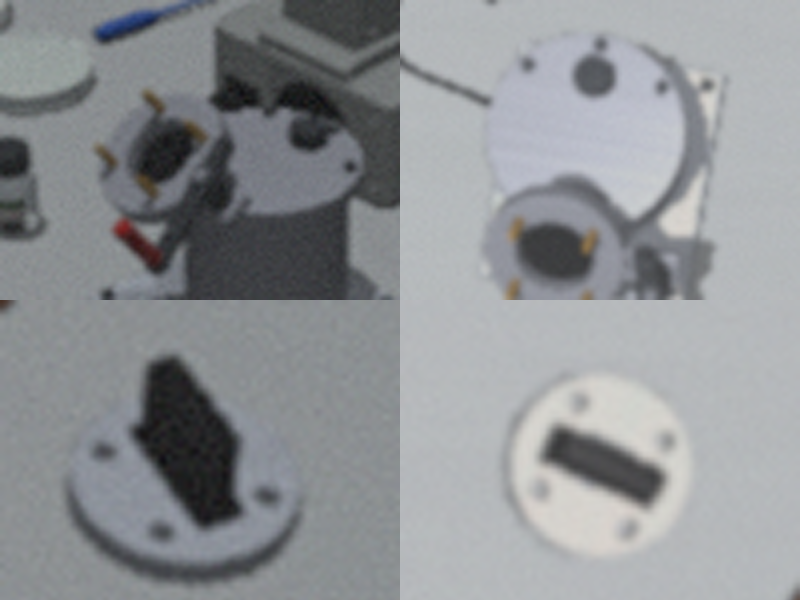

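The crop confirms it: aluminium disc, black fin, four holes in the top view at about (399.5,257.9), (414.7,264.5), (392.5,273.1) and (407.9,280.1). The port shows four brass studs, and the latch is open with its red knob towards the robot.

```bash
python3 - <<'E'
from h import *
import pickle
d=pickle.load(open("c0.pkl","rb"));s,t=d["scene"],d["top"]
S=lambda x,y:(335+x/5.714,310+(y-300)/5.714)
T=lambda x,y:(368+(x-400)/5.714,240+(y-300)/5.714)
# cover holes
for a,b in(((103,451),(580,402)) ,((161,531),(540,489)),((266,495),(628,529))):
    print("hole",*[np.round(q,1) for q in tri((s,S(*a)),(t,T(*b)))])
H=[onz(t,T(*p),12) for p in((580,402),(667,440),(628,529),(540,489))]
print("holes@12",np.round(H,1).tolist(),np.round(np.mean(H,0),1))
g=t["img"].max(2);k=np.zeros_like(g);k[245:291,380:430]=(g[245:291,380:430]<125);N,l,st,ce=cv2.connectedComponentsWithStats(k)
i=1+np.argmax(st[1:,4]);r=cv2.minAreaRect(cv2.findNonZero((l==i).astype(np.uint8)));print("fin",r,np.round(onz(t,ce[i],48),1))
b=cv2.boxPoints(r);print(np.round([onz(t,p,48) for p in b],1).tolist())
# fin top in scene: corners
for a in((160,358),(240,440)): print(np.round(onz(s,S(*a),48),1))
# port: stud tips/centres
P=lambda x,y:(225+x/4,170+y/4); Q=lambda x,y:(215+(x-400)/4,175+y/4)
for a,b in(((153,102),(518,228)),((195,132),(590,240)),((106,158),(512,290)),((147,186),(586,297))):
    print("stud",*[np.round(q,1) for q in tri((s,P(*a)),(t,Q(*b)))])
# red knob
for c in(s,t):
    m=c["img"].astype(int);k=((m[:,:,0]>1.8*m[:,:,1])&(m[:,:,0]>1.8*m[:,:,2])&(m[:,:,0]>60)).astype(np.uint8);N,l,st,ce=cv2.connectedComponentsWithStats(k)
    print([(st[i].tolist(),ce[i].round(1).tolist()) for i in range(1,N) if st[i][4]>10])
E
```

```text
hole [ 4.667e+02 -2.277e+02 -3.000e-01] [19.9 19.9]
hole [ 447.3 -235.2  -22.3] [8.4 8.4]
hole [ 436.8 -272.9   30.8] [16.8 16.8]
holes@12 [[480.0, -240.8, 12.0], [464.7, -278.5, 12.0], [426.1, -262.5, 12.0], [442.2, -224.4, 12.0]] [ 453.2 -251.5   12. ]
fin ((403.25860595703125, 268.39654541015625), (20.746417999267578, 7.090548515319824), 23.198591232299805) [ 454.  -245.1   48. ]
[[455.5, -219.2, 48.0], [471.2, -225.5, 48.0], [453.0, -271.4, 48.0], [437.3, -265.1, 48.0]]
[ 460.3 -228.9   48. ]
[ 448.3 -272.6   48. ]
stud [522.7 119.1 159.2] [1. 1.]
stud [517.4  79.5 158.8] [0.8 0.8]
stud [490.1 124.9 133.9] [0.4 0.4]
stud [486.2  84.4 135.3] [1.8 1.8]
[([113, 171, 14, 12, 108], [119.4, 176.0]), ([254, 225, 5, 5, 15], [255.6, 227.0]), ([259, 230, 6, 5, 11], [261.8, 232.4]), ([305, 282, 22, 30, 131], [314.4, 297.1]), ([322, 290, 18, 23, 125], [331.7, 301.3]), ([432, 347, 42, 40, 634], [452.0, 369.9])]
[([120, 82, 8, 19, 21], [123.4, 90.3]), ([278, 268, 4, 10, 19], [279.6, 273.2]), ([85, 295, 14, 15, 164], [91.3, 301.6])]
```

```bash
cat >> h.py <<'E'
def pose(o=None):
    o=o or get_obs();T=np.eye(4);T[:3,:3]=R.from_rotvec(o["ee_rot"]).as_matrix();T[:3,3]=o["ee_pos"];return T
def jog(T,B=None):
    "row values (fractions) to go from tool pose B (now) to T"
    B=pose() if B is None else B
    D=np.linalg.inv(B)@T
    return np.round(np.r_[D[:3,3]/150,R.from_matrix(D[:3,:3]).as_rotvec()/(np.pi/2)],3).tolist()
def portM(psi=np.radians(-6.5),o=(509.8,101.4,138.6)):
    z=np.array([-np.sin(np.radians(35))*np.cos(psi),-np.sin(np.radians(35))*np.sin(psi),np.cos(np.radians(35))])
    y=np.array([-np.sin(psi),np.cos(psi),0]);M=np.eye(4);M[:3,:3]=np.c_[np.cross(y,z),y,z];M[:3,3]=o;return M
# tool over something with frame M: tool z=-z, tool y=+x of M, tool x = +y of M
def tool(M,h,xy=(0,0)):
    T=np.eye(4);T[:3,:3]=M[:3,:3]@np.array([[0,1,0],[1,0,0],[0,0,-1.]]);T[:3,3]=M[:3,3]+M[:3,:3]@np.array([*xy,h]);return T
E
python3 - <<'E'
from h import *
import pickle
d=pickle.load(open("c0.pkl","rb"));s,t,w=d["scene"],d["top"],d["wrist"]
S=lambda x,y:(335+x/5.714,310+(y-300)/5.714)
T=lambda x,y:(368+(x-400)/5.714,240+(y-300)/5.714)
for a,b in(((103,451),(540,489)) ,((161,531),(628,529)),((266,495),(667,440))):
    print("hole",*[np.round(q,1) for q in tri((s,S(*a)),(t,T(*b)))])
C=np.linalg.inv(pose())@np.array(w["world_from_camera"]);print(np.round(C,3).tolist());np.save("cam_in_tool.npy",C)
M=portM();print(np.round(M,3).tolist())
for h in(120,150,200):
  for dx in (0,-60):
    G=tool(M,h,(dx,0));c=dict(w);c["world_from_camera"]=G@C
    print(h,dx,proj(c,M[:3,3]).round(),G[:3,3].round(),jog(G))
print(proj(s,M[:3,3]),proj(t,M[:3,3]))
k,e=tri((s,(258.5,229.5)),(t,(279.6,273.2)));print("knob",k,e,(np.linalg.inv(M)@np.r_[k,1])[:3])
E
```

```text
hole [ 441.4 -223.3   13.3] [1.2 1.2]
hole [ 425.5 -261.5   14. ] [0.9 0.9]
hole [ 463.8 -277.1   13.8] [1.3 1.3]
[[0.0, -0.958, -0.288, 73.798], [1.0, 0.0, 0.0, 1.074], [0.0, -0.288, 0.958, -142.59], [0.0, 0.0, 0.0, 1.0]]
[[0.814, 0.113, -0.57, 509.8], [-0.093, 0.994, 0.065, 101.4], [0.574, 0.0, 0.819, 138.6], [0.0, 0.0, 0.0, 1.0]]
120 0 [[314. 222.]] [441. 109. 237.] [-2.427, -2.016, -0.038, -0.334, -0.249, 0.791]
120 -60 [[404. 222.]] [393. 115. 202.] [-2.113, -2.109, 0.192, -0.334, -0.249, 0.791]
150 0 [[314. 211.]] [424. 111. 261.] [-2.317, -2.049, -0.202, -0.334, -0.249, 0.791]
150 -60 [[396. 211.]] [375. 117. 227.] [-2.003, -2.141, 0.028, -0.334, -0.249, 0.791]
200 0 [[314. 197.]] [396. 114. 302.] [-2.134, -2.103, -0.475, -0.334, -0.249, 0.791]
200 -60 [[385. 197.]] [347. 120. 268.] [-1.82, -2.195, -0.245, -0.334, -0.249, 0.791]
[[265.15147474 208.34890066]] [[253.43186155 238.9534156 ]]
knob [435.42649396  40.35780583 146.20631184] [0.4, 0.4] [-50.50830311 -69.06912604  44.65188679]
```

Request:
{"fn": "jog_arm", "kwargs": {
  "rows": [
    [-0.12,-0.12,-0.03,-0.02,-0.015,0.045],
    [-0.25,-0.25,-0.06,-0.04,-0.03,0.09],
    [-0.4,-0.4,-0.1,-0.06,-0.045,0.14],
    [-0.55,-0.55,-0.13,-0.08,-0.06,0.19],
    [-0.7,-0.7,-0.17,-0.1,-0.075,0.25],
    [-0.85,-0.84,-0.2,-0.13,-0.1,0.31],
    [-0.97,-0.95,-0.22,-0.15,-0.11,0.36],
    [-1,-0.98,-0.22,-0.15,-0.11,0.38]
  ]
}}

```text
clock: 0.95
ee_pos: [304.9, 334.0, 264.6]
ee_rot: [1.403, 2.554, 0.284]
contact_force: [0.1, 0.8, -0.5]
finger_gap: 0.999
gripper_force: 0.0
```

```bash
python3 -c "
from h import *
print(jog(tool(portM(),190)),get_obs()['joint_positions'].round(2))"
```

```text
[-1.599, -0.202, -0.108, -0.187, -0.131, 0.409] [-1.27  0.43  0.36  2.09  0.11  0.43 -0.49]
```

Request:
{"fn": "jog_arm", "kwargs": {
  "rows": [
    [-0.12,-0.02,-0.01,-0.015,-0.01,0.03],
    [-0.27,-0.03,-0.02,-0.03,-0.02,0.07],
    [-0.42,-0.05,-0.03,-0.05,-0.03,0.11],
    [-0.57,-0.07,-0.04,-0.07,-0.05,0.15],
    [-0.72,-0.09,-0.05,-0.09,-0.06,0.19],
    [-0.86,-0.11,-0.06,-0.1,-0.07,0.22],
    [-0.97,-0.12,-0.07,-0.11,-0.08,0.25],
    [-1,-0.13,-0.07,-0.12,-0.08,0.26]
  ]
}}

```text
clock: 1.75
ee_pos: [365.8, 197.6, 283.2]
ee_rot: [1.79, 2.066, 0.471]
contact_force: [1.6, 0.4, -0.1]
finger_gap: 1.001
gripper_force: 0.0
```

```bash
python3 -c "
from h import *
print(jog(tool(portM(),190)),get_obs()['joint_positions'].round(2))"
```

```text
[-0.588, 0.164, 0.042, -0.068, -0.051, 0.15] [-1.34  0.39  0.78  2.37  0.19  0.08 -0.7 ]
```

```bash
python3 -c "
from h import *
M=portM()
for h in(90,120,150):print(jog(tool(M,h)))"
```

```text
[-0.649, 0.228, 0.703, -0.068, -0.051, 0.15]
[-0.631, 0.208, 0.505, -0.068, -0.051, 0.15]
[-0.613, 0.189, 0.307, -0.068, -0.051, 0.15]
```

Request:
{"fn": "jog_arm", "kwargs": {
  "rows": [
    [-0.1,0.03,0.05,-0.01,-0.01,0.025],
    [-0.25,0.07,0.12,-0.03,-0.02,0.06],
    [-0.4,0.11,0.2,-0.045,-0.03,0.1],
    [-0.53,0.15,0.27,-0.06,-0.045,0.13],
    [-0.61,0.19,0.31,-0.07,-0.05,0.15],
    [-0.61,0.19,0.31,-0.07,-0.05,0.15]
  ]
}}

```text
clock: 2.35
ee_pos: [431.8, 122.8, 293.0]
ee_rot: [1.985, 1.762, 0.509]
contact_force: [-0.5, -0.1, -0.3]
finger_gap: 1.0
gripper_force: 0.0
```

```bash
cat > look.py <<'E'
from h import *
import pickle,sys
c=cam("wrist");n=sys.argv[1];pickle.dump(c,open(n+".pkl","wb"));save(c,n+".png")
M=portM();print(get_obs()['joint_positions'].round(2),proj(c,[(M@[x,y,20,1])[:3] for x in(-20.5,20.5) for y in(-20.5,20.5)]).round())
E
python3 look.py w1
```

```text
[-1.13  0.42  0.82  2.34 -0.22  0.   -0.33] [[266. 249.]
 [264. 197.]
 [319. 250.]
 [319. 198.]]
```

View pics/w1.png

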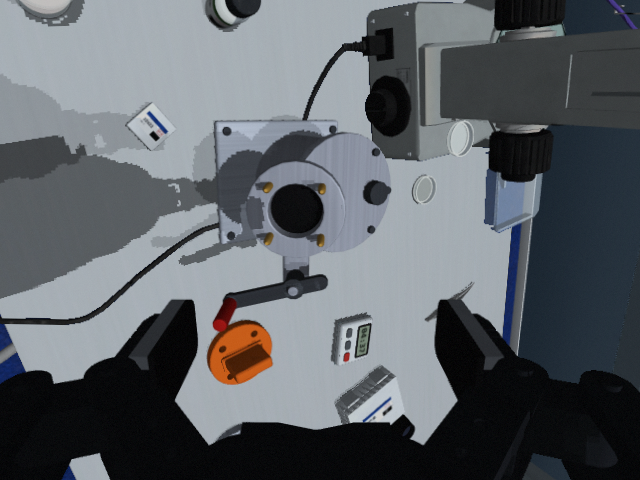

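The wrist picture shows the port with its brass studs at about (267,187), (322,187), (268,240), (320,240), the latch hub at (293,290) and the red knob at (225,313). Joint 6 sits at its lower limit, so I need to understand the arm's kinematics before going on.

```bash
cat > kin.py <<'E'
import numpy as np
from scipy.spatial.transform import Rotation as R
from scipy.optimize import least_squares
def Tr(x,y,z): T=np.eye(4);T[:3,3]=x,y,z;return T
def Ro(a,q): T=np.eye(4);T[:3,:3]=R.from_euler(a,q).as_matrix();return T
def fk(q,p,s):
    b,a,L1,L2,L3,g,e1,e2,e3=p
    return Tr(0,0,a)@Ro('z',b+s[0]*q[0])@Ro('y',q[1])@Tr(e1,0,L1)@Ro('z',s[1]*q[2])@Ro('y',q[3])@Tr(e2,0,L2)@Ro('z',s[2]*q[4])@Ro('y',q[5])@Tr(e3,0,L3)@Ro('z',g+s[3]*q[6])
E
python3 - <<'E'
from kin import *
from h import get_obs
import itertools
o=get_obs()
D=[([-1.213,.707,-.028,1.485,.022,.951,-.075],[223.795,529.633,231.268],[-.6237,-3.0789,.0012]),
([-1.27,.43,.36,2.09,.11,.43,-.49],[304.9,334,264.6],[1.403,2.554,.284]),
([-1.34,.39,.78,2.37,.19,.08,-.70],[365.8,197.6,283.2],[1.79,2.066,.471]),
(o["joint_positions"],o["ee_pos"],o["ee_rot"])]
best=[]
for s in itertools.product([1,-1],repeat=4):
  for b0 in(2.385,0):
    def f(p):
        r=[]
        for q,x,w in D:
            T=fk(q,p,s);r+=list(T[:3,3]-x);r+=list(300*(T[:3,:3]-R.from_rotvec(w).as_matrix()).ravel())
        return r
    for g in(0,1.57,3.14,-1.57):
        m=least_squares(f,[b0,350,400,400,300,g,0,0,0]);best.append((m.cost,s,m.x.round(3).tolist(),np.round(np.sqrt(np.mean(np.square(m.fun))),2)))
best.sort(key=lambda t:t[0])
for b in best[:4]:print(b)
print(o["joint_positions"].round(3),o["ee_pos"].round(1),o["contact_force"].round(1))
E
```

```text
(np.float64(164.01116823125696), (-1, -1, -1, -1), [-0.042, 365.183, 523.872, 299.068, 344.864, 1.531, 5.166, 11.982, 5.198], np.float64(2.61))
(np.float64(164.01116823126017), (-1, -1, -1, -1), [-0.042, 365.183, 523.872, 299.068, 344.864, 1.531, 5.166, 11.982, 5.198], np.float64(2.61))
(np.float64(164.0111682313158), (-1, -1, -1, -1), [-0.042, 365.183, 523.872, 299.068, 344.864, 1.531, 5.166, 11.982, 5.198], np.float64(2.61))
(np.float64(164.01116823134345), (-1, -1, -1, -1), [-0.042, 365.183, 523.872, 299.069, 344.864, 1.531, 5.166, 11.982, 5.198], np.float64(2.61))
[-1.131e+00  4.230e-01  8.180e-01  2.343e+00 -2.230e-01  2.000e-03
 -3.320e-01] [431.2 123.2 292.7] [-0.6 -0.1 -0.4]
```

```bash
cat >> kin.py <<'E'
P=[-0.042,365.183,523.872,299.068,344.864,1.531,5.166,11.982,5.198];SG=(-1,)*4
lo=np.array([-2.71,-.32,-1.57,0,-1.46,0,-2.83]);hi=np.array([2.71,2.16,1.52,2.45,4.6,2.02,2.83])
def ik(T,q0,w=0.0,ref=None):
    def f(q):
        A=fk(q,P,SG);return np.r_[A[:3,3]-T[:3,3],300*(A[:3,:3]-T[:3,:3]).ravel(),w*(q-(ref if ref is not None else q0))]
    m=least_squares(f,np.clip(q0,lo+.01,hi-.01),bounds=(lo,hi));return m.x,np.linalg.norm(f(m.x)[:12])
E
python3 - <<'E'
from kin import *
from h import portM,tool
rng=np.random.default_rng(0)
M=portM()
C=np.eye(4);a=np.radians(-22.5);C[:3,:3]=R.from_euler('z',a).as_matrix();C[:3,3]=453,-251,0
half=Ro('z',np.pi);quart=Ro('z',np.pi/2)
for n,T in(("port19",tool(M,19)),("port19h",tool(M,19)@half),("port19q",tool(M,19)@quart),("port60",tool(M,60)),("port120",tool(M,120)),("cover19",tool(C,19)),("cover100",tool(C,100))):
    S=[]
    for i in range(40):
        q,e=ik(T,rng.uniform(lo,hi))
        if e<1: S.append((np.min(np.minimum(q-lo,hi-q)),q))
    S.sort(key=lambda t:-t[0]);print(n,len(S));[print("  ",round(m,2),q.round(2).tolist()) for m,q in S[:5]]
E
```

```text
port19 0
port19h 0
port19q 0
port60 0
port120 0
cover19 21
   0.61 [0.92, 1.2, -0.95, 1.84, 1.31, 0.91, -1.1]
   0.61 [0.9, 1.18, -0.91, 1.84, 1.28, 0.87, -1.09]
   0.6 [0.92, 1.21, -0.97, 1.84, 1.31, 0.92, -1.1]
   0.57 [0.75, 1.05, -0.56, 1.84, 1.02, 0.57, -0.88]
   0.56 [0.74, 1.05, -0.55, 1.84, 1.01, 0.56, -0.87]
cover100 27
   0.64 [0.18, 0.9, 0.55, 1.81, -0.74, 0.65, 0.78]
   0.64 [0.75, 0.9, -0.55, 1.81, 0.74, 0.65, -0.64]
   0.63 [0.81, 0.93, -0.68, 1.82, 0.86, 0.72, -0.75]
   0.63 [0.84, 0.95, -0.74, 1.82, 0.92, 0.76, -0.8]
   0.63 [0.89, 0.99, -0.86, 1.82, 1.01, 0.84, -0.88]
```

```bash
cat >> h.py <<'E'
def frame(az,xyz,lean=0):
    "vertical-tool frame: tool y azimuth az(deg); back axis tipped by lean deg towards tool x"
    T=np.eye(4);T[:3,:3]=R.from_euler('z',az-90,degrees=True).as_matrix()@np.diag([-1,1,-1.])@R.from_euler('y',lean,degrees=True).as_matrix();T[:3,3]=xyz;return T
E
python3 - <<'E'
from h import *
T=frame(-22.5,(450,0,300));print(T.round(2)[:3].tolist());print(jog(T)); print(get_obs()["ee_rot"].round(3),pose()[:3,:3].round(2).tolist())
M=portM();print(np.degrees(np.arccos(-pose()[:3,2]@M[:3,2])))
E
```

```text
[[0.38, 0.92, 0.0, 450.0], [0.92, -0.38, 0.0, 0.0], [0.0, 0.0, -1.0, 300.0]]
[-0.801, 0.208, 0.091, 0.366, -0.041, 0.17]
[1.985 1.764 0.508] [[0.12, 0.83, 0.54], [0.99, -0.09, -0.08], [-0.01, 0.55, -0.84]]
2.1621174099740803
```

Request:
{"fn": "jog_arm", "kwargs": {
  "rows": [
    [-0.05,0.02,0,0.04,0,0.02],
    [-0.16,0.05,0,0.09,-0.01,0.04],
    [-0.3,0.08,0,0.15,-0.01,0.07],
    [-0.45,0.12,0.02,0.21,-0.02,0.1],
    [-0.6,0.16,0.05,0.28,-0.03,0.13],
    [-0.72,0.19,0.08,0.33,-0.04,0.16],
    [-0.8,0.21,0.09,0.37,-0.04,0.17],
    [-0.8,0.21,0.09,0.37,-0.04,0.17]
  ]
}}

```text
clock: 3.2
ee_pos: [450.4, -2.1, 299.9]
ee_rot: [-2.609, -1.739, 0.009]
contact_force: [-0.2, 0.4, 0.1]
finger_gap: 0.996
gripper_force: 0.0
```

```bash
python3 - <<'E'
from h import *
o=get_obs();print(o["joint_positions"].round(4).tolist(),o["ee_pos"].round(2).tolist(),o["ee_rot"].round(4).tolist())
print(jog(frame(-22.5,(440,-190,250))))
E
```

```text
[-0.4012, 0.4902, 0.5622, 1.7927, -0.313, 0.9571, -0.1023] [450.44, -2.14, 299.95] [-2.6091, -1.7391, 0.0092]
[-1.182, 0.42, 0.331, -0.005, 0.001, -0.001]
```

Request:
{"fn": "jog_arm", "kwargs": {
  "rows": [
    [-0.1,0.04,0.03,0,0,0],
    [-0.27,0.1,0.07,0,0,0],
    [-0.45,0.16,0.12,0,0,0],
    [-0.63,0.23,0.18,0,0,0],
    [-0.8,0.29,0.23,0,0,0],
    [-0.94,0.34,0.27,0,0,0],
    [-1,0.36,0.28,0,0,0],
    [-1,0.36,0.28,0,0,0]
  ]
}}

```text
clock: 4.0
ee_pos: [441.9, -159.2, 257.7]
ee_rot: [-2.607, -1.743, 0.005]
contact_force: [0.3, 0.1, 1.0]
finger_gap: 0.999
gripper_force: 0.0
```

```bash
python3 look.py w2; python3 - <<'E'
from h import *
import pickle,itertools
from kin import *
o=get_obs();print(o["joint_positions"].round(4).tolist(),o["ee_pos"].round(2).tolist(),o["ee_rot"].round(4).tolist())
c=pickle.load(open("w2.pkl","rb"));print(proj(c,[453,-251,12]))
D=[([-1.213,.707,-.028,1.485,.022,.951,-.075],[223.795,529.633,231.268],[-.6237,-3.0789,.0012]),
([-1.131,.423,.818,2.343,-.223,.002,-.332],[431.2,123.2,292.7],[1.985,1.764,.508]),
([-.4012,.4902,.5622,1.7927,-.313,.9571,-.1023],[450.44,-2.14,299.95],[-2.6091,-1.7391,.0092]),
(o["joint_positions"],o["ee_pos"],o["ee_rot"])]
def f(p):
    r=[]
    for q,x,w in D:
        T=fk(q,p,(-1,)*4);r+=list(T[:3,3]-x);r+=list(300*(T[:3,:3]-R.from_rotvec(w).as_matrix()).ravel())
    return np.r_[r,0.02*np.array(p[6:])]
m=least_squares(f,P);print(m.x.round(3).tolist(),np.sqrt(np.mean(m.fun**2)))
m=least_squares(lambda p:f(np.r_[p,0,0,0]),P[:6]);print(m.x.round(3).tolist(),np.sqrt(np.mean(m.fun**2)),f(np.r_[m.x,0,0,0]).round(1)[:48].tolist())
E
```

```text
[-0.01  0.57  0.5   1.81 -0.35  0.86  0.26] [[ 207. -214.]
 [ 183. -296.]
 [ 262. -273.]
 [ 237. -361.]]
[-0.009, 0.5661, 0.496, 1.8116, -0.3457, 0.8572, 0.2617] [442.2, -158.27, 257.88] [-2.6057, -1.7444, 0.0041]
[[362.30320395 266.05208681]]
[-0.051, 337.617, 508.575, 291.754, 317.816, 1.522, 0.216, 1.54, -7.923] 2.031641653093975
[-0.053, 339.318, 514.947, 296.003, 322.484, 1.52] 2.143452513724426 [-1.8, 0.6, 4.9, 0.2, 0.4, -0.1, 0.4, -0.2, -0.1, 0.1, -0.1, 0.0, 0.0, -2.9, -2.0, 3.2, 0.5, -1.5, -0.6, 1.8, -8.7, -8.4, -0.4, 0.0, 1.1, 3.9, -1.3, 0.6, -0.3, 0.0, -0.3, -0.6, 0.1, 0.1, -0.0, 0.0, 1.3, 2.8, -1.6, 0.7, -0.3, 0.1, -0.3, -0.7, 0.1, 0.1, 0.0, 0.0]
```

View pics/w2.png

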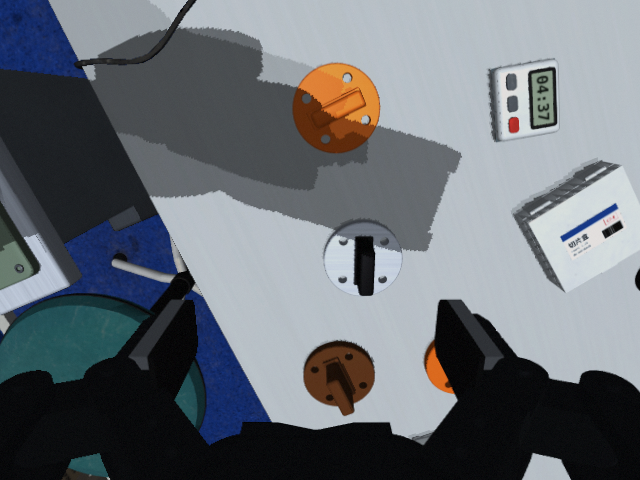

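The cover is centred at about (363,259) in the wrist view. Its holes are at (344,240), (384,240), (343,278) and (382,279), and its fin stands upright in the image, parallel to the pads.

```bash
cat >> h.py <<'E'
def atport(M,d,out=0,opt=1,xy=(0,0),grip=38):
    "tool pose holding the cover with underside `out` above the face; tool leaned d deg from -n towards vertical"
    T=np.eye(4);T[:3,:3]=M[:3,:3]@(np.diag([1,-1,-1.]) if opt==1 else np.diag([-1,1,-1.]))@R.from_euler('y',-d*opt,degrees=True).as_matrix()
    T[:3,3]=M[:3,3]+M[:3,:3]@np.array([*xy,grip+out])+18.7*T[:3,2];return T
def atcover(C,d,out=0,opt=1,grip=38):
    "C: cover frame with x along the chosen u"
    return atport(C,d,out,opt,(0,0),grip)
E
sed -i 's/^P=.*;SG/P=[-.053,339.318,514.947,296.003,322.484,1.52,0,0,0];SG/' kin.py
python3 - <<'E'
from kin import *
from h import *
rng=np.random.default_rng(0);M=portM()
print(np.degrees(np.arccos(-atport(M,20)[2,2])))
for opt in(1,-1):
  for d in(0,10,20,30):
    for out in(0,30):
      T=atport(M,d,out,opt);S=[]
      for i in range(25):
        q,e=ik(T,rng.uniform(lo,hi))
        if e<3:S.append((np.min(np.minimum(q-lo,hi-q)),q))
      S.sort(key=lambda t:-t[0]);print(opt,d,out,len(S),[(round(m,2),q.round(2).tolist()) for m,q in S[:2]])
E
```

```text
15.000000000000018
1 0 0 10 [(np.float64(0.01), [-1.01, 1.13, 1.31, 2.44, 4.12, 1.01, 0.03]), (np.float64(0.01), [-0.62, 0.78, 0.34, 2.44, 3.06, 0.59, 1.1])]
1 0 30 0 []
1 10 0 13 [(np.float64(0.17), [-0.42, 0.69, 0.09, 2.28, 2.65, 0.25, 1.6]), (np.float64(0.17), [-0.75, 0.78, 0.68, 2.28, 4.07, 0.37, 0.17])]
1 10 30 9 [(np.float64(0.15), [0.24, 1.0, -1.35, 2.3, 1.67, 1.26, 2.52]), (np.float64(0.15), [-0.78, 0.71, 0.68, 2.3, 4.13, 0.32, 0.11])]
1 20 0 13 [(np.float64(0.27), [-0.62, 0.73, 0.51, 2.11, -1.16, 0.27, -0.83]), (np.float64(0.16), [-0.51, 0.7, 0.31, 2.11, -0.79, 0.16, -1.2])]
1 20 30 21 [(np.float64(0.31), [-0.68, 0.67, 0.58, 2.14, -1.06, 0.31, -0.93]), (np.float64(0.29), [-0.74, 0.7, 0.71, 2.14, -1.17, 0.39, -0.81])]
1 30 0 12 [(np.float64(0.51), [-0.58, 0.76, 0.52, 1.94, -0.69, 0.53, -1.27]), (np.float64(0.45), [-0.15, 0.71, -0.22, 1.94, 0.41, 0.45, -2.36])]
1 30 30 7 [(np.float64(0.48), [-0.66, 0.72, 0.65, 1.97, -0.74, 0.6, -1.22]), (np.float64(0.47), [-0.45, 0.65, 0.27, 1.97, -0.3, 0.47, -1.66])]
-1 0 0 8 [(np.float64(0.01), [-0.45, 0.76, 0.04, 2.44, 2.72, 0.64, -1.7]), (
[... 233 characters left out ...]
[(np.float64(0.15), [0.08, 0.76, -0.84, 2.3, 1.77, 0.78, -0.7]), (np.float64(0.15), [-0.16, 0.65, -0.38, 2.3, 1.95, 0.46, -0.87])]
-1 20 0 18 [(np.float64(0.34), [0.04, 0.76, -0.64, 2.11, 1.38, 0.55, -0.21]), (np.float64(0.34), [0.25, 0.95, -1.14, 2.11, 1.48, 0.98, -0.3])]
-1 20 30 16 [(np.float64(0.31), [0.02, 0.68, -0.6, 2.14, 1.27, 0.51, -0.14]), (np.float64(0.31), [-0.15, 0.63, -0.31, 2.14, 1.09, 0.33, 0.05])]
-1 30 0 15 [(np.float64(0.51), [-0.0, 0.75, -0.49, 1.94, 0.74, 0.56, 0.45]), (np.float64(0.51), [0.23, 0.9, -0.99, 1.94, 1.11, 0.88, 0.09])]
-1 30 30 15 [(np.float64(0.48), [0.2, 0.81, -0.93, 1.97, 1.01, 0.82, 0.15]), (np.float64(0.48), [0.16, 0.78, -0.84, 1.97, 0.95, 0.76, 0.21])]
```

```bash
python3 - <<'E'
from h import *
from kin import *
import pickle
d=pickle.load(open("c0.pkl","rb"));s,t=d["scene"],d["top"];w1=pickle.load(open("w1.pkl","rb"));w2=pickle.load(open("w2.pkl","rb"))
M=portM();L=[(x,y) for x in(-20.5,20.5) for y in(-20.5,20.5)]
B={}
for n,c in(("s",s),("t",t),("w1",w1)):
    hsv=cv2.cvtColor(c["img"],cv2.COLOR_RGB2HSV);g=c["img"].astype(int)
    pr=proj(c,[(M@[x,y,10,1])[:3] for x,y in L])
    k=((hsv[...,0]>8)&(hsv[...,0]<32)&(hsv[...,1]>70)).astype(np.uint8)
    N,l,st,ce=cv2.connectedComponentsWithStats(k);I=[i for i in range(1,N) if st[i][4]>=6]
    # brightness-free, saturation-weighted centroid near each blob
    out=[]
    for p in pr:
        i=min(I,key=lambda i:np.linalg.norm(ce[i]-p));ys,xs=np.where(l==i);w=hsv[ys,xs,1].astype(float);out.append((np.sum(xs*w)/w.sum(),np.sum(ys*w)/w.sum()))
        print(n,p.round(1),np.round(out[-1],1),st[i][2:].tolist(),end=" | ")
    print();B[n]=out
X=[]
for j in range(4):
    x,e=tri(*[(c,B[n][j]) for n,c in(("s",s),("t",t),("w1",w1))]);X.append(x);print(L[j],x.round(1),e)
X=np.array(X);np.save("studs.npy",X)
a,b=np.array(L),X
yv=(X[1]+X[3]-X[0]-X[2]);xv=(X[2]+X[3]-X[0]-X[1]);print("mean",X.mean(0).round(1),"y az",np.degrees(np.arctan2(yv[1],yv[0]))-90,"len",np.linalg.norm(yv)/2,"x az",np.degrees(np.arctan2(xv[1],xv[0])),"slope",np.degrees(np.arcsin(xv[2]/np.linalg.norm(xv))),np.linalg.norm(xv)/2)
# cover
hw=[(344,240),(384,240),(382,279),(343,278)]
# refine holes: dark blobs by local min centroid
g=cv2.cvtColor(w2["img"],cv2.COLOR_RGB2GRAY).astype(float);r=[]
for x,y in hw:
    p=g[y-7:y+8,x-7:x+8];m=np.clip(np.percentile(p,75)-20-p,0,None);yy,xx=np.mgrid[y-7:y+8,x-7:x+8];r.append(((m*xx).sum()/m.sum(),(m*yy).sum()/m.sum()))
print(np.round(r,1).tolist());H=np.array([onz(w2,p,12) for p in r]);print(H.round(1).tolist(),H.mean(0).round(1),[round(float(np.linalg.norm(H[i]-H[i-1])),1) for i in range(4)])
for i in range(4):
    v=H[(i+1)%4]-H[i];print(round(np.degrees(np.arctan2(v[1],v[0])),1),end=" ")
T=lambda x,y:(368+(x-400)/5.714,240+(y-300)/5.714)
tp=[T(*p) for p in((580,402),(667,440),(628,529),(540,489))]
for p in r: 
    x=min([tri((w2,p),(t,q)) for q in tp],key=lambda z:max(z[1]));print(x[0].round(1),x[1])
E
```

```text
s [262.5 217. ] [261.4 215.4] [4, 5, 11] | s [251.7 209.3] [261.4 215.4] [4, 5, 11] | s [274.4 202.9] [273.3 202.5] [4, 4, 11] | s [263.4 195.5] [263.1 194.9] [3, 5, 7] | 
t [261.3 250.4] [261.6 235.5] [4, 5, 12] | t [243.1 247.8] [242.5 247.5] [2, 4, 6] | t [262.2 234.8] [261.6 235.5] [4, 5, 12] | t [243.6 232.1] [243.6 232.1] [2, 5, 7] | 
w1 [267.6 245. ] [268.2 238.6] [9, 12, 82] | w1 [265.7 194.2] [267.5 187.2] [10, 11, 76] | w1 [319.5 245.5] [320.2 240. ] [7, 13, 79] | w1 [319.6 194.6] [321.5 188.4] [8, 10, 69] | 
(-20.5, -20.5) [501.2  88.6 127. ] [11.2, 17.9, 11.4]
(-20.5, 20.5) [500.4 122.2 115.1] [11.7, 11.5, 1.8]
(20.5, -20.5) [518.3  82.7 158.2] [0.3, 2.2, 2.1]
(20.5, 20.5) [524.3 122.8 158.3] [0.4, 2.5, 2.3]
mean [511.  104.1 139.7] y az -4.0989448821210175 len 37.43978314376465 x az -7.343589523028983 slope 60.92375169121478 42.5662006050439
[[344.3, 238.1], [384.7, 241.8], [382.3, 279.5], [342.2, 279.6]]
[[446.9, -216.2, 12.0], [482.8, -235.1, 12.0], [466.8, -272.7, 12.0], [428.7, -257.2, 12.0]] [ 456.3 -245.3   12. ] [44.8, 40.6, 40.9, 41.2]
-27.8 -113.0 157.8 66.0 [ 443.  -230.2  -32.3] [1.2, 1.2]
[ 482.  -243.9  -11.6] [1.5, 1.5]
[ 465.8 -281.8   -7.5] [0.9, 0.9]
[ 426.1 -265.7   -8.3] [0.4, 0.4]
```

```bash
cat >> h.py <<'E'
def coverM(xy=(454.5,-248.5),az=67.3):
    C=np.eye(4);C[:3,:3]=R.from_euler('z',az,degrees=True).as_matrix();C[:2,3]=xy;return C
E
python3 - <<'E'
from h import *
from kin import *
C=coverM();q0=get_obs()["joint_positions"]
for out in(80,0):
    T=atcover(C,28,out);q,e=ik(T,q0,.5);print(T[:3,3].round(),T[:3,:3].round(2).tolist(),jog(T),q.round(2),round(e,2))
q,e=ik(atport(portM(),28,30),q,.5);print(q.round(2),e)
print(proj(dict(cam("wrist"),world_from_camera=atcover(C,28,80)@np.load("cam_in_tool.npy")),[454,-248,12]))
E
```

```text
[ 451. -257.  101.] [[0.34, 0.92, -0.18], [0.81, -0.39, -0.43], [-0.47, 0.0, -0.88]] [-0.585, 0.311, 1.04, -0.003, -0.312, 0.004] [-0.21  1.03  0.74  1.83 -0.28  0.5   0.11] 0.0
[ 451. -257.   21.] [[0.34, 0.92, -0.18], [0.81, -0.39, -0.43], [-0.47, 0.0, -0.88]] [-0.585, 0.315, 1.573, -0.003, -0.312, 0.004] [-0.17  1.17  0.67  1.83 -0.37  0.36  0.12] 0.0
[-0.76  0.76  0.82  2.   -0.94  0.65 -1.02] 0.0018199117096390398
[[312.42482401 154.04769812]]
```

Request:
{"fn": "jog_arm", "kwargs": {
  "rows": [
    [-0.06,0.03,0.1,0,-0.03,0],
    [-0.16,0.09,0.28,0,-0.08,0],
    [-0.27,0.15,0.48,0,-0.14,0],
    [-0.38,0.21,0.68,0,-0.2,0],
    [-0.48,0.26,0.86,0,-0.26,0],
    [-0.56,0.3,0.98,0,-0.3,0],
    [-0.585,0.31,1,0,-0.31,0],
    [-0.585,0.31,1,0,-0.31,0]
  ]
}}

```text
clock: 4.9
ee_pos: [451.1, -256.5, 107.5]
ee_rot: [2.34, 1.571, -0.585]
contact_force: [0.1, -0.2, 0.9]
finger_gap: 0.999
gripper_force: 0.0
```

```bash
python3 look.py w3; python3 - <<'E'
from h import *
import pickle
w=pickle.load(open("w3.pkl","rb"))
print(pose()[:3,3].round(1),proj(w,[454.5,-248.5,12]).round())
im=w["img"][60:300,170:490];cv2.imwrite("pics/w3c.png",cv2.resize(im,None,fx=2.5,fy=2.5,interpolation=cv2.INTER_CUBIC)[:,:,::-1])
E
```

```text
[-0.17  1.01  0.71  1.85 -0.22  0.49  0.09] [[659. 824.]
 [629. 796.]
 [533. 744.]
 [522. 724.]]
[ 451.1 -256.7  108.3] [[318. 149.]]
```

View pics/w3c.png

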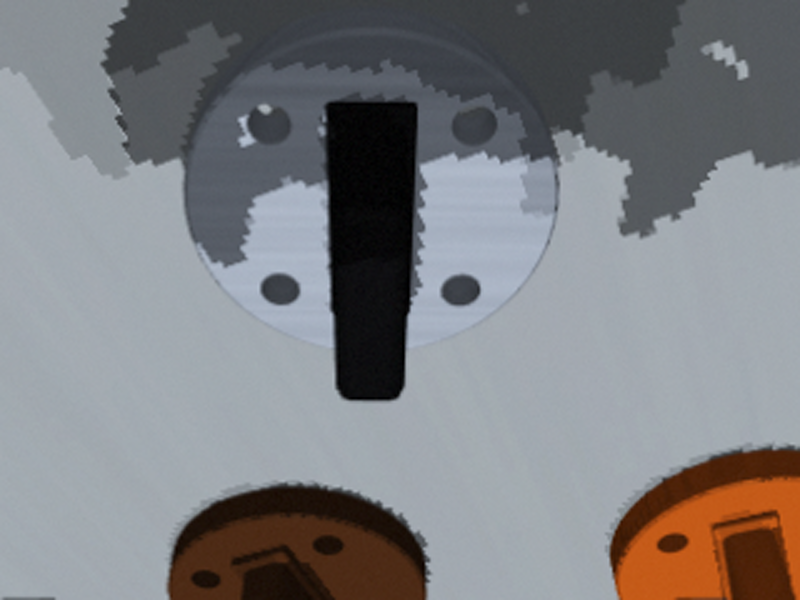

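The crop shows the cover's holes at crop pixels (270,125), (475,126), (280,290) and (461,290). The fin runs from (371,100) down to (370,400) and is symmetric between the holes.

```bash
python3 - <<'E'
from h import *
import pickle
w=pickle.load(open("w3.pkl","rb"));w2=pickle.load(open("w2.pkl","rb"))
c=lambda x,y:(170+x/2.5-.3,60+y/2.5-.3)
p=[c(270,125),c(475,126),c(461,290),c(280,290)]
H=np.array([onz(w,q,12) for q in p]);print(H.round(1).tolist(),H.mean(0).round(1),[round(float(np.linalg.norm(H[i]-H[i-1])),1) for i in range(4)])
print([round(np.degrees(np.arctan2(*(H[(i+1)%4]-H[i])[1::-1])),1) for i in range(4)])
p2=[(344.3,238.5),(384.3,240.7),(382.3,279.3),(342.7,279)]
for a,b in zip(p,p2):print(*[np.round(x,1) for x in tri((w,a),(w2,b))])
# what camera pitch bias e (about cam x, image v shift) reconciles w2 and w3?
for dv in(0,4,6,8,10):
    X=[[onz(k,(u,v+dv),12) for u,v in P] for k,P in((w,p),(w2,p2))];print(dv,[np.mean(x,0).round(1).tolist() for x in X])
E
```

```text
[[444.6, -219.2, 12.0], [482.5, -234.8, 12.0], [466.8, -272.5, 12.0], [428.7, -257.1, 12.0]] [ 455.7 -245.9   12. ] [41.1, 41.0, 40.8, 41.2]
[np.float64(-22.4), np.float64(-112.6), np.float64(158.0), np.float64(67.2)]
[ 447.7 -213.7   22.8] [0.6 0.6]
[ 482.8 -232.6   15.9] [0.1 0.1]
[ 466.9 -272.5   12.1] [0. 0.]
[ 429.6 -255.7   14.1] [0.1 0.1]
0 [[455.7, -245.9, 12.0], [456.5, -244.9, 12.0]]
4 [[454.7, -248.2, 12.0], [454.9, -249.0, 12.0]]
6 [[454.2, -249.4, 12.0], [454.2, -251.1, 12.0]]
8 [[453.7, -250.6, 12.0], [453.4, -253.1, 12.0]]
10 [[453.3, -251.8, 12.0], [452.7, -255.2, 12.0]]
```

```bash
python3 - <<'E'
from h import *
C=coverM((455.4,-246.7),67.4);print(jog(atcover(C,28,0)),jog(atcover(C,28,30)))
E
```

```text
[0.282, 0.004, 0.506, -0.002, -0.003, 0.004] [0.189, 0.003, 0.329, -0.002, -0.003, 0.004]
```

Request:
{"fn": "jog_arm", "kwargs": {
  "rows": [
    [0.03,0,0.06,0,0,0],
    [0.09,0,0.16,0,0,0],
    [0.15,0,0.27,0,0,0],
    [0.21,0,0.37,0,0,0],
    [0.25,0,0.45,0,0,0],
    [0.275,0,0.49,0,0,0],
    [0.282,0.004,0.506,0,0,0],
    [0.282,0.004,0.506,0,0,0]
  ]
}}

```text
clock: 5.75
ee_pos: [451.8, -255.7, 20.8]
ee_rot: [2.341, 1.569, -0.585]
contact_force: [-0.7, 0.9, 0.2]
finger_gap: 1.0
gripper_force: 0.0
```

Request:
{"fn": "jog_arm", "kwargs": {
  "rows": [
    [0,0,0,0,0,0],
    [0,0,0,0,0,0],
    [0,0,0,0,0,0],
    [0,0,0,0,0,0],
    [0,0,0,0,0,0],
    [0,0,0,0,0,0],
    [0,0,0,0,0,0],
    [0,0,0,0,0,0]
  ],
  "grip": 0,
  "grip_force": 70
}}

```text
clock: 6.55
ee_pos: [451.8, -255.6, 20.8]
ee_rot: [2.341, 1.569, -0.585]
contact_force: [0.3, 2.0, 4.6]
finger_gap: 0.153
gripper_force: 68.8
```

```bash
python3 - <<'E'
from h import *
C=coverM((455.4,-246.7),67.4);o=get_obs();print(o["finger_gap"],o["gripper_force"],o["contact_force"].round(1),jog(atcover(C,28,0)),o["joint_positions"].round(2),o["clock"])
np.save("grasp_pose.npy",pose())
E
```

```text
0.15310479291878842 68.75883221626282 [0.3 2.  4.6] [0.003, -0.0, -0.006, -0.002, -0.002, 0.003] [-0.14  1.16  0.62  1.86 -0.28  0.34  0.06] 6.55
```

```bash
python3 - <<'E'
from h import *
import pickle
w1=pickle.load(open("w1.pkl","rb"))
B=[(268.2,238.6),(267.5,187.2),(320.2,240.0),(321.5,188.4)];L=np.array([(x,y) for x in(-20.5,20.5) for y in(-20.5,20.5)])
from scipy.optimize import least_squares
# rays onto the inclined plane through mid-stud height; centre height fixed, x,y and yaw solved
def pts(p):
    M=portM(p[2],(p[0],p[1],140.));n=M[:3,2];c=M[:3,3]+10*n;out=[]
    for b in B:
        o,v=ray(w1,b);x=o+v*((c-o)@n)/(v@n);out.append((M[:3,:3].T@(x-c))[:2])
    return np.array(out)
m=least_squares(lambda p:(pts(p)-L).ravel(),[510,104,-.11]);print(m.x,np.degrees(m.x[2]),pts(m.x).round(1).tolist())
M=portM(m.x[2],(m.x[0],m.x[1],140.));np.save("M.npy",M)
up=pose().copy();up[2,3]+=190;print("up",jog(up))
print("to port60",jog(atport(M,28,60),up),atport(M,28,60)[:3,3])
for f in(60,):
    mid=atport(M,28,60);mid[:3,3]=[480,-60,mid[2,3]+20]
    print(jog(mid,up),jog(atport(M,28,60),mid))
E
```

```text
[ 5.10789515e+02  1.06502825e+02 -1.35983886e-01] -7.791302733231768 [[-20.4, -20.5], [-20.4, 20.4], [20.3, -20.4], [20.4, 20.5]]
up [-0.591, -0.007, -1.12, -0.0, -0.0, -0.0]
to port60 [2.056, -0.905, -1.011, 0.15, 0.331, 0.836] [457.35585355 113.81406353 201.7162873 ]
[1.096, -0.324, -0.659, 0.15, 0.331, 0.836] [-0.321, -1.128, 0.095, -0.0, 0.0, 0.0]
```

Request:
{"fn": "jog_arm", "kwargs": {
  "rows": [
    [-0.03,0,-0.05,0,0,0],
    [-0.09,0,-0.17,0,0,0],
    [-0.17,0,-0.32,0,0,0],
    [-0.26,0,-0.49,0,0,0],
    [-0.35,0,-0.67,0,0,0],
    [-0.44,0,-0.84,0,0,0],
    [-0.51,0,-0.97,0,0,0],
    [-0.53,0,-1,0,0,0]
  ]
}}

```text
clock: 7.35
ee_pos: [452.8, -256.4, 192.4]
ee_rot: [2.341, 1.567, -0.582]
contact_force: [0.4, -0.2, -3.8]
finger_gap: 0.151
gripper_force: 68.6
```

```bash
python3 - <<'E'
from h import *
M=np.load("M.npy");mid=atport(M,28,60);mid[:3,3]=[455,-40,mid[2,3]+30]
o=get_obs();print(jog(mid),mid[:3,3],o["contact_force"],o["joint_positions"].round(2),o["finger_gap"])
E
```

```text
[1.063, -0.538, -0.855, 0.151, 0.33, 0.835] [455.        -40.        231.7162873] [ 0.40207753 -0.18800386 -3.78268002] [-0.21  0.88  0.8   1.78 -0.16  0.68  0.1 ] 0.15138729245797047
```

Request:
{"fn": "jog_arm", "kwargs": {
  "rows": [
    [0.06,-0.03,-0.05,0.01,0.02,0.05],
    [0.16,-0.08,-0.13,0.02,0.05,0.12],
    [0.27,-0.14,-0.22,0.035,0.08,0.2],
    [0.38,-0.19,-0.3,0.05,0.115,0.29],
    [0.49,-0.25,-0.39,0.07,0.15,0.38],
    [0.6,-0.3,-0.48,0.085,0.18,0.46],
    [0.7,-0.35,-0.56,0.095,0.21,0.53],
    [0.75,-0.38,-0.6,0.1,0.23,0.58]
  ]
}}

```text
clock: 8.15
ee_pos: [453.6, -102.5, 217.3]
ee_rot: [3.019, 0.391, -0.062]
contact_force: [0.5, -0.9, -2.2]
finger_gap: 0.157
gripper_force: 68.5
```

```bash
python3 - <<'E'
from h import *
M=np.load("M.npy");mid=atport(M,28,60);mid[:3,3]=[455,-10,mid[2,3]+30]
o=get_obs();print(jog(mid),mid[:3,3],o["contact_force"],o["joint_positions"].round(2),o["finger_gap"])
E
```

```text
[0.159, -0.582, -0.158, 0.048, 0.099, 0.254] [455.        -10.        231.7162873] [ 0.46164694 -0.93208009 -2.23091869] [-0.38  0.74  0.9   1.9  -0.64  0.83 -0.48] 0.15703587338293767
```

Request:
{"fn": "jog_arm", "kwargs": {
  "rows": [
    [0.02,-0.08,-0.02,0.01,0.01,0.04],
    [0.05,-0.2,-0.05,0.02,0.03,0.09],
    [0.09,-0.34,-0.09,0.03,0.055,0.15],
    [0.12,-0.46,-0.12,0.04,0.08,0.2],
    [0.15,-0.55,-0.15,0.045,0.095,0.24],
    [0.16,-0.58,-0.16,0.048,0.1,0.254],
    [0.16,-0.58,-0.16,0.048,0.1,0.254]
  ]
}}

```text
clock: 8.85
ee_pos: [454.9, -11.2, 232.0]
ee_rot: [3.119, -0.204, 0.192]
contact_force: [0.8, -0.6, -4.3]
finger_gap: 0.153
gripper_force: 68.5
```

```bash
python3 look.py w4; python3 - <<'E'
from h import *
M=np.load("M.npy")
import pickle
w=pickle.load(open("w4.pkl","rb"))
print(jog(atport(M,28,60)),get_obs()["joint_positions"].round(2))
# predicted in-hand cover holes
T=pose();G=np.linalg.inv(atport(M,28,0))@M;Cw=T@G
print("holes",proj(w,[(Cw@[x,y,12,1])[:3] for x in(-20.5,20.5) for y in(-20.5,20.5)]).round(1).tolist())
print("studs",proj(w,[(M@[x,y,10,1])[:3] for x in(-20.5,20.5) for y in(-20.5,20.5)]).round(1).tolist())
E
```

```text
[-0.59  0.68  0.98  2.03 -0.88  0.76 -0.79] [[154. 233.]
 [ 87. 235.]
 [131. 179.]
 [ 56. 181.]]
[-0.117, -0.833, 0.187, 0.001, -0.0, 0.004] [-0.59  0.68  0.98  2.03 -0.88  0.76 -0.79]
holes [[368.4, 301.6], [271.3, 301.6], [379.1, 233.1], [262.3, 233.1]]
studs [[147.9, 222.5], [82.7, 222.1], [127.0, 167.8], [54.0, 168.0]]
```

View pics/w4.png

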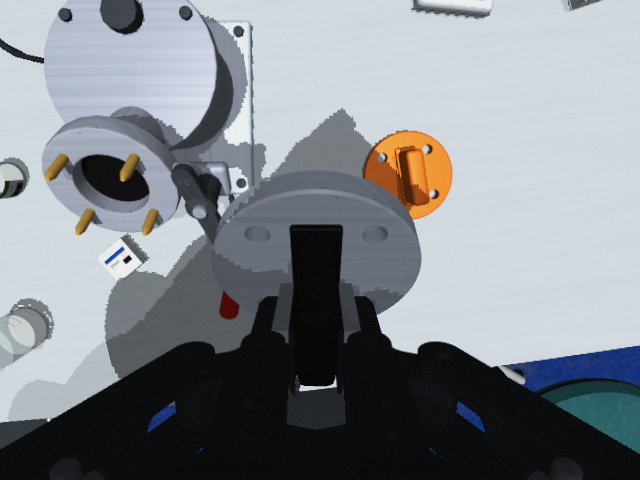

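The wrist view shows the held cover with its upper holes at (258,234) and (375,234). The studs are at about (57,167), (130,167), (85,221) and (149,221). All four show small offsets from what I predicted, so I'll hover over the port and compare cover and port in all three cameras.

```bash
python3 - <<'E'
from h import *
M=portM(np.radians(-7.5),(511.5,103.3,140));np.save("M2.npy",M);print(jog(atport(M,28,60)),jog(atport(M,28,42)))
E
```

```text
[-0.11, -0.811, 0.188, 0.002, -0.0, 0.001] [-0.053, -0.811, 0.294, 0.002, -0.0, 0.001]
```

Request:
{"fn": "jog_arm", "kwargs": {
  "rows": [
    [-0.01,-0.08,0,0,0,0],
    [-0.03,-0.2,0.03,0,0,0],
    [-0.06,-0.36,0.08,0,0,0],
    [-0.09,-0.53,0.12,0,0,0],
    [-0.11,-0.68,0.16,0,0,0],
    [-0.11,-0.78,0.19,0,0,0],
    [-0.08,-0.81,0.24,0,0,0],
    [-0.053,-0.811,0.294,0,0,0]
  ]
}}

```text
clock: 9.7
ee_pos: [469.4, 109.0, 186.9]
ee_rot: [3.119, -0.204, 0.193]
contact_force: [1.3, 0.6, -3.5]
finger_gap: 0.156
gripper_force: 68.7
```

Request:
{"fn": "jog_arm", "kwargs": {
  "rows": [
    [0,0,0,0,0,0]
  ]
}}

```text
clock: 9.8
ee_pos: [469.2, 108.0, 186.6]
ee_rot: [3.118, -0.207, 0.192]
contact_force: [-0.4, -1.0, -2.8]
finger_gap: 0.154
gripper_force: 68.6
```

```bash
python3 look.py w5; python3 - <<'E'
from h import *
import pickle
s,t=cam("scene"),cam("top");w=pickle.load(open("w5.pkl","rb"));pickle.dump((s,t,w,pose()),open("c5.pkl","wb"))
M=np.load("M2.npy");print(jog(atport(M,28,42)),get_obs()["joint_positions"].round(2),get_obs()["contact_force"].round(1))
def crop(c,x,y,w,h,k): return cv2.resize(c["img"][y:y+h,x:x+w],(400,300),interpolation=cv2.INTER_CUBIC)
m=np.vstack([np.hstack([crop(s,225,160,80,60,5),crop(t,215,200,80,60,5)]),np.hstack([crop(w,180,90,280,210,1),crop(w,240,180,160,120,1)])]);cv2.imwrite("pics/m5.png",m[:,:,::-1])
E
```

```text
[-0.81  0.79  0.94  2.01 -0.99  0.72 -0.97] [[364. 247.]
 [279. 249.]
 [371. 180.]
 [272. 182.]]
[-0.004, -0.003, 0.004, 0.001, -0.001, -0.001] [-0.81  0.79  0.94  2.01 -0.99  0.72 -0.98] [-0.3 -0.9 -3.7]
```

View pics/m5.png

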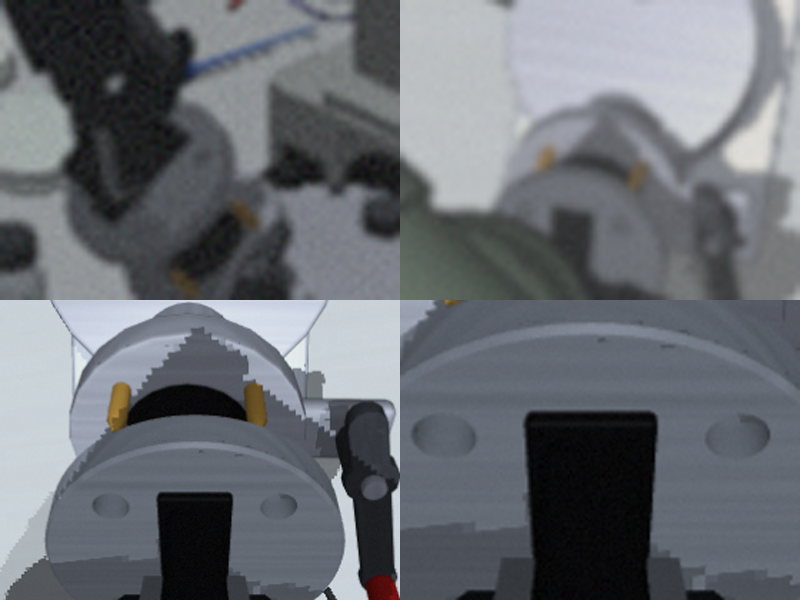

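In the wrist crop the two upper holes are at (111,505) and (279,505). The upper studs are at (120,405) and (256,405), level with the holes but offset to the left, and the flange rim is visible behind the cover. I'll put numbers on that offset.

```bash
python3 - <<'E'
from h import *
import pickle
s,t,w,T=pickle.load(open("c5.pkl","rb"));M=np.load("M2.npy")
print(np.array(w["mtx"]).round(1).tolist())
hsv=cv2.cvtColor(w["img"],cv2.COLOR_RGB2HSV);k=((hsv[...,0]>8)&(hsv[...,0]<32)&(hsv[...,1]>70)).astype(np.uint8);k[:130]=0;k[200:]=0
N,l,st,ce=cv2.connectedComponentsWithStats(k);print([(st[i].tolist(),ce[i].round(1).tolist()) for i in range(1,N) if st[i][4]>20])
g=cv2.cvtColor(w["img"],cv2.COLOR_RGB2GRAY).astype(float);r=[]
for x,y in((258,234),(375,234)):
    p=g[y-11:y+12,x-18:x+19];m=np.clip(np.percentile(p,80)-6-p,0,None);yy,xx=np.mgrid[y-11:y+12,x-18:x+19];r.append(((m*xx).sum()/m.sum(),(m*yy).sum()/m.sum()))
print("holes",np.round(r,1).tolist())
Cw=T@np.linalg.inv(atport(M,28,0))@M
print("pred holes",proj(w,[(Cw@[20.5,y,12,1])[:3] for y in(20.5,-20.5)]).round(1).tolist())
for z in(0,10,15.5,20):print("pred stud",z,proj(w,[(M@[20.5,y,z,1])[:3] for y in(20.5,-20.5)]).round(1).tolist())
print("per mm x",(proj(w,[(M@[21.5,0,z,1])[:3] for z in(0,20)])-proj(w,[(M@[20.5,0,z,1])[:3] for z in(0,20)])).round(2).tolist())
print("cover per mm x",(proj(w,[(Cw@[21.5,0,12,1])[:3]])-proj(w,[(Cw@[20.5,0,12,1])[:3]])).round(2).tolist())
E
```

```text
[[410.0, 0.0, 315.7], [0.0, 410.0, 229.7], [0.0, 0.0, 1.0]]
[([514, 130, 101, 70, 6189], [565.1, 167.1]), ([255, 148, 17, 34, 423], [263.1, 164.3]), ([351, 148, 16, 31, 384], [358.2, 162.8])]
holes [[255.4, 233.5], [379.0, 232.9]]
pred holes [[259.3, 235.5], [376.9, 235.6]]
pred stud 0 [[270.0, 150.1], [362.1, 149.9]]
pred stud 10 [[268.2, 163.2], [364.1, 163.1]]
pred stud 15.5 [[267.2, 170.9], [365.3, 170.8]]
pred stud 20 [[266.3, 177.5], [366.3, 177.4]]
per mm x [[0.0, -1.91], [0.0, -1.96]]
cover per mm x [[0.01, -2.02]]
```

```bash
python3 - <<'E'
from h import *
M=np.load("M2.npy");M[:3,3]+=M[:3,:3]@[-1.5,1.65,0];np.save("M3.npy",M)
for o in(24,18,12):print(o,jog(atport(M,28,o)))
E
```

```text
24 [0.043, -0.014, 0.114, 0.001, -0.001, -0.001]
18 [0.062, -0.014, 0.15, 0.001, -0.001, -0.001]
12 [0.081, -0.015, 0.185, 0.001, -0.001, -0.001]
```

Request:
{"fn": "jog_arm", "kwargs": {
  "rows": [
    [0.015,-0.014,0.04,0,0,0],
    [0.03,-0.014,0.08,0,0,0],
    [0.043,-0.014,0.114,0,0,0],
    [0.052,-0.014,0.132,0,0,0],
    [0.058,-0.014,0.143,0,0,0],
    [0.058,-0.014,0.143,0,0,0]
  ]
}}

```text
clock: 10.55
ee_pos: [480.2, 109.9, 167.0]
ee_rot: [3.119, -0.206, 0.193]
contact_force: [0.6, 0.5, -3.6]
finger_gap: 0.15
gripper_force: 68.7
```

```bash
python3 look.py w6; python3 - <<'E'
from h import *
import pickle
w=pickle.load(open("w6.pkl","rb"));M=np.load("M3.npy");T=pose();print(jog(atport(M,28,18)),(np.linalg.inv(M)@T@np.linalg.inv(np.linalg.inv(M)@atport(M,28,0))).round(3)[:3,3],get_obs()["contact_force"].round(1))
hsv=cv2.cvtColor(w["img"],cv2.COLOR_RGB2HSV);k=((hsv[...,0]>8)&(hsv[...,0]<32)&(hsv[...,1]>70)).astype(np.uint8);k[:130]=0;k[230:]=0
N,l,st,ce=cv2.connectedComponentsWithStats(k);print([(st[i].tolist(),ce[i].round(1).tolist()) for i in range(1,N) if st[i][4]>20])
for z in(0,10,20):print("pred stud",z,proj(w,[(M@[20.5,y,z,1])[:3] for y in(20.5,-20.5)]).round(1).tolist())
cv2.imwrite("pics/w6c.png",cv2.resize(w["img"][110:290,200:440],None,fx=3.2,fy=3.2,interpolation=cv2.INTER_CUBIC)[:,:,::-1])
E
```

```text
[-0.78  0.83  0.9   2.   -1.04  0.69 -0.95] [[376. 280.]
 [283. 282.]
 [386. 211.]
 [275. 213.]]
[0.005, 0.005, 0.005, 0.001, -0.001, -0.0] [-0.27   0.741 19.096] [ 0.  -0.7 -3.5]
[([529, 139, 107, 91, 8186], [583.0, 187.4]), ([260, 173, 14, 9, 70], [266.0, 176.2]), ([364, 173, 14, 12, 95], [371.3, 177.8])]
pred stud 0 [[269.7, 178.7], [371.0, 178.7]]
pred stud 10 [[267.6, 194.6], [373.6, 194.6]]
pred stud 20 [[265.4, 211.9], [376.3, 211.9]]
```

View pics/w6c.png

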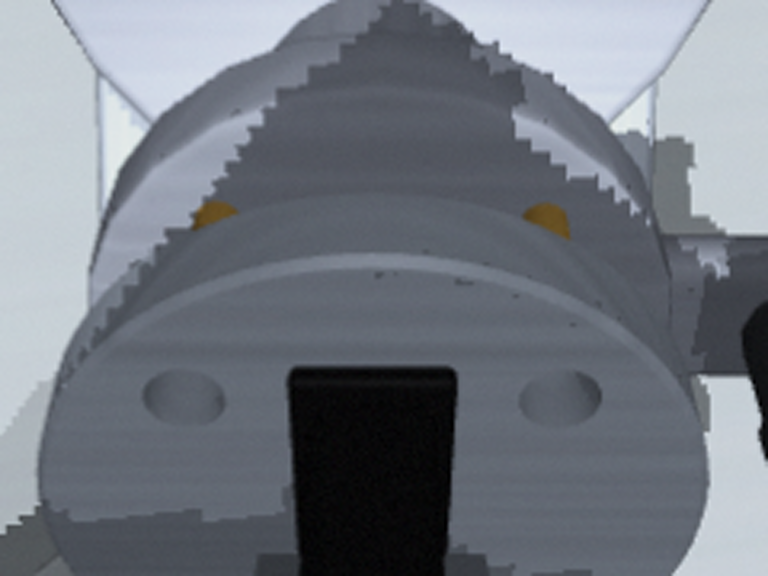

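The crop shows stud bases at crop (215,217) and (547,217) and cover holes at (184,398) and (560,398). The cover is within about 0.5 mm along the slope and needs about 1.1 mm towards port −y.

Request:
{"fn": "jog_arm", "kwargs": {
  "rows": [
    [0,0.008,0,0,0,0],
    [0.005,0.008,0.01,0,0,0],
    [0.012,0.008,0.022,0,0,0],
    [0.02,0.008,0.037,0,0,0],
    [0.02,0.008,0.037,0,0,0]
  ]
}}

```text
clock: 11.1
ee_pos: [483.7, 108.2, 161.8]
ee_rot: [3.119, -0.206, 0.193]
contact_force: [-0.2, 0.2, -2.8]
finger_gap: 0.156
gripper_force: 68.7
```

```bash
cat > st.py <<'E'
from h import *
M=np.load("M3.npy");T=pose();E=T@np.linalg.inv(atport(M,28,0))@M;D=np.linalg.inv(M)@E;o=get_obs()
print("cover in port frame",D[:3,3].round(2),"rot deg",np.degrees(R.from_matrix(D[:3,:3]).as_rotvec()).round(2),"F port",(M[:3,:3].T@o["contact_force"]).round(1),"mom port",(M[:3,:3].T@o["moment"]).round(2),"gap",round(o["finger_gap"],3),"t",o["clock"])
E
python3 st.py
```

```text
cover in port frame [-0.31 -0.44 12.52] rot deg [-0.11 -0.08  0.02] F port [-1.8  0.1 -2.1] mom port [-0.02  0.32 -0.04] gap 0.156 t 11.1
```

Request:
{"fn": "jog_arm", "kwargs": {
  "rows": [
    [0.006,0,0.012,0,0,0],
    [0.014,0,0.026,0,0,0],
    [0.022,0,0.041,0,0,0],
    [0.027,0,0.05,0,0,0],
    [0.027,0,0.05,0,0,0]
  ]
}}

```text
clock: 11.6
ee_pos: [488.6, 107.5, 154.9]
ee_rot: [3.119, -0.206, 0.193]
contact_force: [-0.7, -0.3, -2.7]
finger_gap: 0.149
gripper_force: 68.7
```

```bash
python3 st.py
```

```text
cover in port frame [-0.22 -0.49  4.09] rot deg [-0.11 -0.08  0.02] F port [-2.1 -0.4 -1.8] mom port [0.01 0.3  0.01] gap 0.149 t 11.6
```

Free so far, with about 4 mm to go.

Request:
{"fn": "jog_arm", "kwargs": {
  "rows": [
    [0.004,0,0.008,0,0,0],
    [0.008,0,0.014,0,0,0],
    [0.01,0,0.018,0,0,0],
    [0.01,0,0.018,0,0,0]
  ]
}}

```text
clock: 12.0
ee_pos: [490.3, 107.3, 152.5]
ee_rot: [3.119, -0.205, 0.193]
contact_force: [0.8, 0.7, -4.4]
finger_gap: 0.153
gripper_force: 68.7
```

```bash
python3 st.py
```

```text
cover in port frame [-0.11 -0.45  1.12] rot deg [-0.11 -0.09  0.02] F port [-2.   0.8 -4. ] mom port [0.01 0.28 0.01] gap 0.153 t 12.0
```

Request:
{"fn": "jog_arm", "kwargs": {
  "rows": [
    [0.002,0,0.003,0,0,0],
    [0.004,0,0.007,0,0,0],
    [0.005,0,0.009,0,0,0],
    [0.005,0,0.009,0,0,0]
  ]
}}

```text
clock: 12.4
ee_pos: [491.1, 107.3, 151.4]
ee_rot: [3.119, -0.206, 0.193]
contact_force: [-3.6, 1.1, 1.8]
finger_gap: 0.149
gripper_force: 69.9
```

```bash
python3 st.py
```

```text
cover in port frame [-0.14 -0.42 -0.19] rot deg [-0.09 -0.08  0.01] F port [-2.   0.6  3.6] mom port [ 0.06  0.74 -0.02] gap 0.149 t 12.4
```

Request:
{"fn": "jog_arm", "kwargs": {
  "rows": [
    [0.001,0,0.002,0,0,0],
    [0.002,0,0.004,0,0,0],
    [0.002,0,0.004,0,0,0]
  ]
}}

```text
clock: 12.7
ee_pos: [491.1, 107.3, 151.4]
ee_rot: [3.12, -0.206, 0.193]
contact_force: [-13.3, 2.3, 22.2]
finger_gap: 0.152
gripper_force: 73.1
```

```bash
python3 st.py
```

```text
cover in port frame [-0.16 -0.36 -0.23] rot deg [-0.05 -0.06 -0.02] F port [ 1.7  0.5 25.9] mom port [0.05 2.14 0.02] gap 0.152 t 12.7
```

Seated: a stiff stop at the face, with 26 N straight along the normal. Now I'll relax the push and open partway, because the latch hub is on that side.

Request:
{"fn": "jog_arm", "kwargs": {
  "rows": [
    [-0.002,0,-0.004,0,0,0],
    [-0.002,0,-0.004,0,0,0]
  ]
}}

```text
clock: 12.9
ee_pos: [491.1, 107.3, 151.5]
ee_rot: [3.119, -0.205, 0.193]
contact_force: [-5.9, 1.4, 7.5]
finger_gap: 0.154
gripper_force: 70.5
```

Request:
{"fn": "jog_arm", "kwargs": {
  "rows": [
    [0,0,0,0,0,0],
    [0,0,0,0,0,0],
    [0,0,0,0,0,0],
    [0,0,0,0,0,0],
    [0,0,0,0,0,0]
  ],
  "grip": 0.42
}}

```text
clock: 13.4
ee_pos: [491.3, 107.3, 151.3]
ee_rot: [3.119, -0.205, 0.193]
contact_force: [1.0, -0.1, 0.0]
finger_gap: 0.42
gripper_force: 0.0
```

```bash
python3 st.py; python3 - <<'E'
from h import *
from kin import *
import pickle
M=np.load("M3.npy");M[:3,3]+=M[:3,:3]@[-.15,-.4,-.2];np.save("M4.npy",M)
# knob measured: scene/top tri and w4/w5 red blob
d=pickle.load(open("c0.pkl","rb"))
k,_=tri((d["scene"],(258.5,229.5)),(d["top"],(279.6,273.2)));print("knob in port",(np.linalg.inv(M)@np.r_[k,1])[:3].round(1))
for n in("w1","w4","w5"):
    w=pickle.load(open(n+".pkl","rb"));m=w["img"].astype(int)
    kk=((m[:,:,0]>2*m[:,:,1])&(m[:,:,0]>2*m[:,:,2])&(m[:,:,0]>50)).astype(np.uint8);N,l,st,ce=cv2.connectedComponentsWithStats(kk)
    print(n,[(st[i].tolist(),ce[i].round(0).tolist()) for i in range(1,N) if st[i][4]>60])
    for a in(1.2,1.3,1.4,1.5,1.6,1.7): print(a,proj(w,[(M@[-52*np.sin(a),-58-52*np.cos(a),z,1])[:3] for z in(24,56)]).round().tolist(),end=" ")
    print()
E
```

```text
cover in port frame [-0.06 -0.41 -0.39] rot deg [-0.1  -0.1   0.02] F port [ 0.9  0.  -0.6] mom port [0.   0.08 0.04] gap 0.42 t 13.4
knob in port [-49.8 -73.6  43.8]
w1 [([208, 298, 64, 86, 3467], [238.0, 348.0])]
1.2 [[232.0, 312.0], [222.0, 333.0]] 1.3 [[229.0, 306.0], [219.0, 327.0]] 1.4 [[228.0, 301.0], [217.0, 321.0]] 1.5 [[227.0, 295.0], [216.0, 315.0]] 1.6 [[226.0, 289.0], [215.0, 308.0]] 1.7 [[226.0, 283.0], [215.0, 302.0]] 
w4 [([364, 140, 19, 39, 100], [369.0, 162.0]), ([375, 146, 54, 65, 1272], [405.0, 182.0]), ([220, 292, 19, 27, 349], [228.0, 307.0])]
1.2 [[246.0, 269.0], [239.0, 312.0]] 1.3 [[238.0, 271.0], [231.0, 313.0]] 1.4 [[231.0, 272.0], [223.0, 315.0]] 1.5 [[223.0, 273.0], [214.0, 315.0]] 1.6 [[215.0, 273.0], [205.0, 315.0]] 1.7 [[207.0, 272.0], [197.0, 315.0]] 
w5 [([515, 127, 60, 98, 663], [528.0, 173.0]), ([552, 141, 56, 71, 2648], [576.0, 176.0]), ([538, 150, 9, 13, 88], [542.0, 156.0]), ([542, 201, 11, 12, 91], [547.0, 207.0]), ([437, 282, 35, 69, 1388], [453.0, 316.0])]
1.2 [[459.0, 289.0], [476.0, 343.0]] 1.3 [[449.0, 291.0], [465.0, 345.0]] 1.4 [[439.0, 292.0], [454.0, 346.0]] 1.5 [[430.0, 293.0], [443.0, 347.0]] 1.6 [[420.0, 293.0], [432.0, 348.0]] 1.7 [[410.0, 293.0], [421.0, 347.0]]
```

```bash
cat > kn.py <<'E'
from h import *
M=np.load("M4.npy")
def K(a,out=45,d=28): return atport(M,d,0,1,(-52*np.sin(a),-58-52*np.cos(a)),out)
E
python3 - <<'E'
from kn import *
from kin import ik
q=get_obs()["joint_positions"]
B=pose();U=B.copy();U[:3,3]-=80*B[:3,2];print("up",jog(U))
for n,T in(("up",U),("above",K(1.31,92)),("grip",K(1.31)),("1.0",K(1.)),("0.5",K(.5)),("0",K(0)),("0up",K(0,95))):
    q,e=ik(T,q,.5);print(n,q.round(2),round(e,2),T[:3,3].round())
print(jog(K(1.31,92),U))
E
```

```text
up [0.0, 0.0, -0.533, 0.0, 0.0, -0.0]
up [-0.86  0.75  1.04  1.9  -0.86  0.86 -1.11] 0.0 [481. 109. 231.]
above [-0.7   0.74  0.91  2.25 -1.21  0.6  -0.58] 0.0 [410.  46. 167.]
grip [-0.63  0.84  0.84  2.2  -1.34  0.59 -0.48] 0.0 [437.  42. 128.]
1.0 [-0.6   0.83  0.85  2.19 -1.31  0.6  -0.46] 0.0 [440.  27. 132.]
0.5 [-0.56  0.83  0.88  2.15 -1.23  0.65 -0.5 ] 0.0 [453.   8. 143.]
0 [-0.56  0.83  0.93  2.07 -1.14  0.71 -0.59] 0.0 [473.  -1. 157.]
0up [-0.63  0.74  1.01  2.11 -1.04  0.74 -0.65] 0.0 [444.   2. 198.]
[-0.465, 0.477, 0.372, 0.001, -0.001, -0.0]
```

Request:
{"fn": "jog_arm", "kwargs": {
  "rows": [
    [0,0,-0.05,0,0,0],
    [0,0,-0.15,0,0,0],
    [0,0,-0.28,0,0,0],
    [0,0,-0.41,0,0,0],
    [0,0,-0.5,0,0,0],
    [0,0,-0.53,0,0,0],
    [0,0,-0.53,0,0,0]
  ]
}}

```text
clock: 14.1
ee_pos: [481.5, 108.8, 230.6]
ee_rot: [3.119, -0.205, 0.194]
contact_force: [1.3, 0.7, -0.3]
finger_gap: 0.42
gripper_force: 0.0
```

```bash
python3 look.py w7 >/dev/null; python3 - <<'E'
from kn import *
from kin import ik
import pickle
q=get_obs()["joint_positions"];print(q.round(2))
for d in(28,34):
  for h in(95,45):
    T=K(1.31,h,d);q,e=ik(T,q,.5);print(d,h,q.round(2),jog(T))
w=pickle.load(open("w7.pkl","rb"));m=w["img"].astype(int)
kk=((m[:,:,0]>2*m[:,:,1])&(m[:,:,0]>2*m[:,:,2])&(m[:,:,0]>50)).astype(np.uint8);N,l,st,ce=cv2.connectedComponentsWithStats(kk)
print([(st[i].tolist(),ce[i].round(0).tolist()) for i in range(1,N) if st[i][4]>60])
for a in(1.2,1.3,1.4): print(a,proj(w,[(M@[-52*np.sin(a),-58-52*np.cos(a),z,1])[:3] for z in(24,40,56)]).round().tolist())
print("rim pred",proj(w,[(M@[x,y,z,1])[:3] for x,y,z in((40,0,12),(0,40,12),(0,-40,12),(20.5,20.5,20),(20.5,-20.5,20))]).round().tolist())
a=cv2.resize(w["img"],(640,480));cv2.imwrite("pics/w7.png",a[:,:,::-1])
E
```

```text
[-0.84  0.76  1.03  1.91 -0.88  0.85 -1.08]
28 95 [-0.7   0.73  0.91  2.25 -1.19  0.59 -0.59] [-0.474, 0.477, 0.35, 0.001, -0.001, -0.0]
28 45 [-0.63  0.83  0.83  2.2  -1.33  0.58 -0.48] [-0.318, 0.477, 0.644, 0.001, -0.001, -0.0]
34 95 [-0.71  0.79  0.99  2.15 -1.02  0.77 -0.73] [-0.487, 0.477, 0.349, 0.001, -0.068, -0.0]
34 45 [-0.64  0.88  0.92  2.1  -1.12  0.75 -0.67] [-0.331, 0.477, 0.644, 0.001, -0.068, -0.0]
[([611, 6, 16, 12, 151], [619.0, 11.0]), ([494, 145, 89, 87, 4646], [543.0, 187.0]), ([419, 281, 28, 56, 935], [432.0, 309.0])]
1.2 [[438.0, 286.0], [444.0, 307.0], [450.0, 330.0]]
1.3 [[430.0, 288.0], [435.0, 309.0], [441.0, 332.0]]
1.4 [[422.0, 289.0], [427.0, 310.0], [432.0, 333.0]]
rim pred [[318.0, 160.0], [248.0, 218.0], [388.0, 218.0], [279.0, 200.0], [358.0, 200.0]]
```

View pics/w7.png

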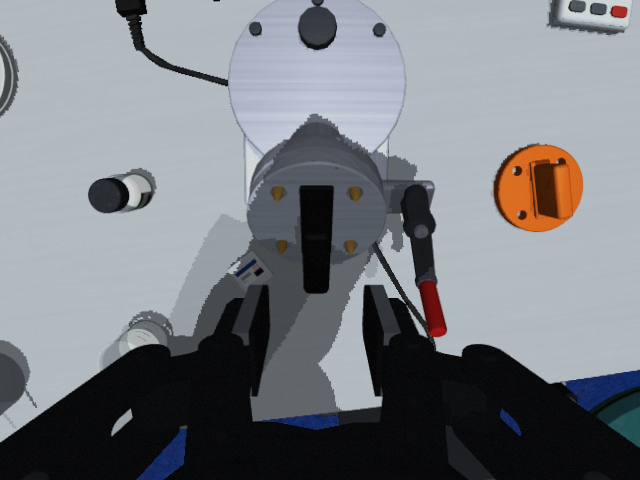

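The cover is on, with all four stud tips through its holes at (278,193), (355,193), (282,247) and (350,246). The knob is at (432,309), which puts the latch at about 1.32 rad.

Request:
{"fn": "jog_arm", "kwargs": {
  "rows": [
    [-0.05,0.05,0.01,0,0,0],
    [-0.15,0.14,0.06,0,-0.02,0],
    [-0.27,0.26,0.15,0,-0.04,0],
    [-0.39,0.38,0.25,0,-0.055,0],
    [-0.47,0.46,0.33,0,-0.068,0],
    [-0.487,0.477,0.349,0,-0.068,0],
    [-0.487,0.477,0.349,0,-0.068,0]
  ]
}}

```text
clock: 14.85
ee_pos: [406.6, 46.1, 169.1]
ee_rot: [3.132, -0.208, 0.026]
contact_force: [0.4, -0.2, 0.4]
finger_gap: 0.422
gripper_force: 0.0
```

```bash
python3 - <<'E'
from kn import *
print(jog(K(1.32,95,34)),jog(K(1.32,46,34)),get_obs()["joint_positions"].round(2))
w=cam("wrist");m=w["img"].astype(int);kk=((m[:,:,0]>2*m[:,:,1])&(m[:,:,0]>2*m[:,:,2])&(m[:,:,0]>50)).astype(np.uint8);N,l,st,ce=cv2.connectedComponentsWithStats(kk)
print([(st[i].tolist(),ce[i].round(0).tolist()) for i in range(1,N) if st[i][4]>60])
for a in(1.2,1.32,1.4): print(a,proj(w,[(M@[-52*np.sin(a),-58-52*np.cos(a),z,1])[:3] for z in(24,40,56)]).round().tolist())
E
```

```text
[-0.001, -0.005, -0.0, 0.001, 0.001, -0.001] [0.182, -0.006, 0.271, 0.001, 0.001, -0.001] [-0.66  0.76  0.87  2.16 -1.    0.68 -0.78]
[([446, 28, 43, 106, 482], [457.0, 85.0]), ([494, 34, 48, 78, 1907], [511.0, 74.0]), ([490, 41, 11, 77, 226], [495.0, 79.0]), ([471, 46, 10, 13, 71], [477.0, 51.0]), ([478, 107, 9, 12, 64], [482.0, 112.0]), ([302, 172, 25, 76, 1769], [314.0, 210.0])]
1.2 [[330.0, 181.0], [331.0, 207.0], [332.0, 237.0]]
1.32 [[316.0, 184.0], [317.0, 210.0], [317.0, 240.0]]
1.4 [[307.0, 185.0], [307.0, 212.0], [307.0, 242.0]]
```

Request:
{"fn": "jog_arm", "kwargs": {
  "rows": [
    [0.02,-0.003,0.03,0,0,0],
    [0.06,-0.005,0.09,0,0,0],
    [0.1,-0.005,0.15,0,0,0],
    [0.14,-0.005,0.21,0,0,0],
    [0.17,-0.005,0.25,0,0,0],
    [0.182,-0.005,0.271,0,0,0],
    [0.182,-0.005,0.271,0,0,0]
  ]
}}

```text
clock: 15.6
ee_pos: [434.5, 43.1, 128.8]
ee_rot: [3.132, -0.207, 0.026]
contact_force: [-0.2, 0.2, 0.6]
finger_gap: 0.423
gripper_force: 0.0
```

Request:
{"fn": "jog_arm", "kwargs": {
  "rows": [
    [0,0,0,0,0,0],
    [0,0,0,0,0,0],
    [0,0,0,0,0,0],
    [0,0,0,0,0,0],
    [0,0,0,0,0,0],
    [0,0,0,0,0,0]
  ],
  "grip": 0,
  "grip_force": 30
}}

```text
clock: 16.2
ee_pos: [434.4, 43.3, 129.3]
ee_rot: [3.132, -0.207, 0.026]
contact_force: [-1.7, 0.3, 5.1]
finger_gap: 0.113
gripper_force: 29.6
```

```bash
python3 - <<'E'
from kn import *
o=get_obs();print(o["finger_gap"]*85,o["gripper_force"],o["contact_force"].round(1),o["joint_positions"].round(2))
B=pose();print("err",jog(K(1.32,46,34)))
for a in(1.1,.9,.7,.5,.3,.15,0,-.03):print(a,jog(K(a,46,34),K(1.32,46,34))[:3])
E
```

```text
9.630567906966016 29.626198410987854 [-1.7  0.3  5.1] [-0.59  0.85  0.79  2.12 -1.09  0.64 -0.71]
err [0.0, 0.001, 0.002, 0.001, 0.0, -0.001]
1.1 [0.022, 0.071, -0.015]
0.9 [0.053, 0.129, -0.036]
0.7 [0.093, 0.179, -0.063]
0.5 [0.141, 0.218, -0.095]
0.3 [0.193, 0.245, -0.131]
0.15 [0.235, 0.257, -0.159]
0 [0.278, 0.261, -0.188]
-0.03 [0.287, 0.26, -0.194]
```

Knob gripped (gap 9.6–11 mm). Now I'll follow the arc slowly.

Request:
{"fn": "jog_arm", "kwargs": {
  "rows": [
    [0.009,0.035,-0.006,0,0,0],
    [0.022,0.071,-0.015,0,0,0],
    [0.037,0.1,-0.025,0,0,0],
    [0.053,0.129,-0.036,0,0,0],
    [0.072,0.155,-0.049,0,0,0],
    [0.093,0.179,-0.063,0,0,0],
    [0.117,0.2,-0.078,0,0,0],
    [0.141,0.218,-0.095,0,0,0]
  ]
}}

```text
clock: 17.0
ee_pos: [450.4, 8.9, 143.7]
ee_rot: [3.134, -0.205, 0.024]
contact_force: [1.5, 8.1, 1.7]
finger_gap: 0.117
gripper_force: 29.8
```

```bash
python3 - <<'E'
from kn import *
o=get_obs();print(o["finger_gap"]*85,o["gripper_force"],(M[:3,:3].T@o["contact_force"]).round(1),o["joint_positions"].round(2))
print("err",jog(K(.5,46,34)))
for a in(.3,.15,.07,0,-.03,-.06):print(a,jog(K(a,46,34),K(.5,46,34))[:3])
E
```

```text
9.977565518409554 29.777655601501465 [1.3 8.3 1.1] [-0.52  0.84  0.83  2.06 -1.01  0.7  -0.72]
err [0.003, 0.005, 0.001, 0.0, 0.001, 0.0]
0.3 [0.053, 0.027, -0.036]
0.15 [0.095, 0.039, -0.064]
0.07 [0.118, 0.042, -0.079]
0 [0.138, 0.042, -0.093]
-0.03 [0.146, 0.042, -0.099]
-0.06 [0.155, 0.042, -0.105]
```

Request:
{"fn": "jog_arm", "kwargs": {
  "rows": [
    [0.025,0.014,-0.017,0,0,0],
    [0.053,0.027,-0.036,0,0,0],
    [0.074,0.034,-0.05,0,0,0],
    [0.095,0.038,-0.064,0,0,0],
    [0.11,0.04,-0.074,0,0,0],
    [0.125,0.041,-0.084,0,0,0],
    [0.133,0.041,-0.09,0,0,0],
    [0.133,0.041,-0.09,0,0,0]
  ]
}}

```text
clock: 17.8
ee_pos: [469.3, -0.5, 157.6]
ee_rot: [3.132, -0.206, 0.025]
contact_force: [-4.6, -1.1, 3.0]
finger_gap: 0.117
gripper_force: 29.5
```

```bash
cat > ks.py <<'E'
from kn import *
o=get_obs();T=pose();g=np.linalg.inv(M)@np.r_[T[:3,3]-18.7*T[:3,2],1]
print("grasp in port",g[:3].round(2),"angle",round(float(np.arctan2(-g[0],-58-g[1])),3),"F",(M[:3,:3].T@o["contact_force"]).round(1),o["finger_gap"]*85,o["clock"])
E
python3 ks.py
```

```text
grasp in port [  -0.94 -109.65   46.38] angle 0.018 F [-2.  -1.7  5. ] 9.976006684212464 17.8
```

Request:
{"fn": "jog_arm", "kwargs": {
  "rows": [
    [0.004,0,-0.003,0,0,0],
    [0.008,0,-0.006,0,0,0],
    [0.012,0,-0.008,0,0,0],
    [0.012,0,-0.008,0,0,0]
  ]
}}

```text
clock: 18.2
ee_pos: [471.0, -0.9, 158.9]
ee_rot: [3.132, -0.207, 0.025]
contact_force: [-5.6, -1.4, 2.0]
finger_gap: 0.114
gripper_force: 29.5
```

```bash
python3 ks.py
```

```text
grasp in port [   1.2  -109.78   46.38] angle -0.023 F [-3.2 -2.2  4.7] 9.72948862732381 18.2
```

Request:
{"fn": "jog_arm", "kwargs": {
  "rows": [
    [0.005,0,-0.0035,0,0,0],
    [0.01,0,-0.007,0,0,0],
    [0.015,0,-0.01,0,0,0],
    [0.015,0,-0.01,0,0,0]
  ]
}}

```text
clock: 18.6
ee_pos: [473.1, -1.2, 160.4]
ee_rot: [3.132, -0.207, 0.025]
contact_force: [-6.3, -2.0, 1.6]
finger_gap: 0.116
gripper_force: 29.4
```

```bash
python3 ks.py
```

```text
grasp in port [   3.78 -109.82   46.4 ] angle -0.073 F [-3.9 -2.8  4.8] 9.882513042701317 18.6
```

```bash
cat > kr.py <<'E'
from kn import *
w=cam("wrist");m=w["img"].astype(int);kk=((m[:,:,0]>2*m[:,:,1])&(m[:,:,0]>2*m[:,:,2])&(m[:,:,0]>50)).astype(np.uint8);N,l,st,ce=cv2.connectedComponentsWithStats(kk)
print([(st[i].tolist(),ce[i].round(1).tolist()) for i in range(1,N) if st[i][4]>60 and abs(ce[i][0]-316)<60])
for a in(.1,0,-.1): print(a,proj(w,[(M@[-52*np.sin(a),-58-52*np.cos(a),z,1])[:3] for z in(20,44,56)]).round(1).tolist())
E
python3 kr.py
```

```text
[([301, 268, 30, 101, 2704], [315.6, 319.7])]
0.1 [[318.3, 278.5], [318.7, 334.7], [318.9, 367.0]]
0 [[319.1, 271.3], [319.5, 328.3], [319.8, 361.4]]
-0.1 [[318.5, 263.7], [318.9, 321.6], [319.1, 355.3]]
```

Request:
{"fn": "jog_arm", "kwargs": {
  "rows": [
    [0.005,0,-0.0035,0,0,0],
    [0.01,0,-0.007,0,0,0],
    [0.015,0,-0.01,0,0,0],
    [0.015,0,-0.01,0,0,0]
  ]
}}

```text
clock: 19.05
ee_pos: [473.4, -1.1, 160.9]
ee_rot: [3.132, -0.207, 0.018]
contact_force: [-15.3, -3.1, -12.9]
finger_gap: 0.12
gripper_force: 29.4
```

```bash
python3 ks.py; python3 kr.py
```

```text
grasp in port [   4.45 -109.73   46.6 ] angle -0.086 F [-19.5  -5.   -2.1] 10.212893539601193 19.05
[([302, 268, 29, 101, 2673], [315.7, 319.4])]
0.1 [[318.6, 278.7], [319.0, 334.8], [319.2, 367.1]]
0 [[319.3, 271.6], [319.8, 328.6], [320.1, 361.5]]
-0.1 [[318.8, 264.1], [319.2, 322.0], [319.5, 355.6]]
```

Firm stop: the force along the push rose from 4 N to 20 N, the arm stalled, and the knob stayed put in the pads. I'll relax, open and retreat.

Request:
{"fn": "jog_arm", "kwargs": {
  "rows": [
    [-0.007,0,0.005,0,0,0],
    [-0.007,0,0.005,0,0,0]
  ]
}}

```text
clock: 19.3
ee_pos: [473.3, -1.1, 160.7]
ee_rot: [3.132, -0.207, 0.021]
contact_force: [-10.6, -2.4, -4.3]
finger_gap: 0.121
gripper_force: 30.2
```

Request:
{"fn": "jog_arm", "kwargs": {
  "rows": [
    [0,0,0,0,0,0],
    [0,0,0,0,0,0],
    [0,0,0,0,0,0],
    [0,0,0,0,0,0]
  ],
  "grip": 0.4
}}

```text
clock: 19.7
ee_pos: [475.0, -1.1, 161.3]
ee_rot: [3.132, -0.206, 0.027]
contact_force: [0.6, 0.4, 0.9]
finger_gap: 0.402
gripper_force: 0.0
```

Request:
{"fn": "jog_arm", "kwargs": {
  "rows": [
    [-0.02,0,-0.04,0,0,0],
    [-0.05,0,-0.12,0,0,0],
    [-0.09,0,-0.24,0,0,0],
    [-0.13,0,-0.36,0,0,0],
    [-0.15,0,-0.46,0,0,0],
    [-0.16,0,-0.5,0,0,0],
    [-0.16,0,-0.5,0,0,0]
  ]
}}

```text
clock: 20.4
ee_pos: [449.8, 2.4, 236.6]
ee_rot: [3.132, -0.206, 0.028]
contact_force: [0.2, -0.6, -0.8]
finger_gap: 0.396
gripper_force: 0.0
```

```bash
python3 ks.py; python3 - <<'E'
from kn import *
w=cam("wrist");save(w,"w8.png");m=w["img"].astype(int);hsv=cv2.cvtColor(w["img"],cv2.COLOR_RGB2HSV)
kk=((m[:,:,0]>2*m[:,:,1])&(m[:,:,0]>2*m[:,:,2])&(m[:,:,0]>50)).astype(np.uint8);N,l,st,ce=cv2.connectedComponentsWithStats(kk)
print("red",[(st[i].tolist(),ce[i].round(1).tolist()) for i in range(1,N) if st[i][4]>100])
for a in(.15,0): print(a,proj(w,[(M@[-52*np.sin(a),-58-52*np.cos(a),z,1])[:3] for z in(20,38,56)]).round(1).tolist())
k=((hsv[...,0]>8)&(hsv[...,0]<32)&(hsv[...,1]>70)).astype(np.uint8);N,l,st,ce=cv2.connectedComponentsWithStats(k)
print("brass",[(st[i].tolist(),ce[i].round(1).tolist()) for i in range(1,N) if 15<st[i][4]<1500])
print("pred tips",proj(w,[(M@[x,y,16,1])[:3] for x in(-20.5,20.5) for y in(-20.5,20.5)]).round(1).tolist())
E
```

```text
grasp in port [  28.14 -109.31  122.4 ] angle -0.502 F [-0.2 -0.6 -0.9] 33.695962704110656 20.4
red [([378, 100, 62, 74, 2261], [406.1, 138.2]), ([306, 177, 22, 62, 1179], [316.5, 207.5])]
0.15 [[317.8, 190.5], [317.9, 214.3], [318.1, 240.7]]
0 [[318.9, 180.6], [319.1, 204.5], [319.3, 231.1]]
brass [([65, 139, 14, 16, 160], [70.7, 146.2]), ([141, 139, 14, 16, 158], [146.5, 145.8]), ([163, 194, 11, 14, 117], [167.2, 199.9])]
pred tips [[169.7, 201.0], [102.9, 201.3], [148.6, 147.4], [72.8, 148.2]]
```

```bash
python3 -c "
from station import bot
print(bot.close_job())"
```

```text
the job is handed in; nothing more can be done
None
```

The job is handed in: the cover is flush on all four studs and the latch is swung to its stop by the red knob. The arm was clear of everything, with about 20 s of the 50 s used. I had used all ten pictures, so I judged the latch by the force at its stop and the knob's position in the wrist camera, without viewing the claw.

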